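# Prop the analyser cover and slide the sample tray home

### The job

Get the bench analyser ready for its run: raise its hinged cover, swing the prop rod up from the ledge, and let the cover down gently so that the rod's bent tip goes through the holding hole and the cover rests on the rod. Only then push the sample tray along its guide rails, under the gantry, fully home against the end stop. Never let the cover fall, and leave the bottles and other things on the bench and on the deck where they are.

Things in the scene. Friction and masses are not known exactly. Their poses are not given: they have to be found in the camera images.
- analyser: White bench analyser, 400 deep, 310 mm wide, fixed. Origin: on the bench under its mid-width, 210 mm behind its front. x points from its front (console) to its back (116 mm high rear housing bearing the hinge), y to the side with the open ledge where the prop rod lies (facing the robot; the back is to the robot's left), z up. Heights over the bench: tray deck 50, ledge floor under the rod 30, console 92 mm.
- cover_hinge (a point): Middle of the cover's hinge line, 110 mm above the bench, at analyser x = +115 mm, y = 0; axes as the analyser's. The hinge line runs along the analyser's y. The console's inner face is 262 mm in front of it. The cover is a flat plate, 238 mm from hinge to front edge, 300 wide, 6 mm thick, underside level with the hinge line, with 18 mm skirts down both sides and a 9 mm lip at the front.
- cover (a joint): Angle of the cover (rad): 0 shut and level, grows as the front edge rises, 1.60 at its stop (just past upright); 1.04 when it rests on the prop rod. About 0.6 kg. Its hinge is damped and stiff: let go above about 1.35 it stands by itself; below about 1.2 it sinks by its own weight, slowly at first, and would fall shut if the rod did not catch it.
- cover_handle (a point): Centre of the steel bar handle on the cover's top: round bar 12 mm thick, 122 mm long, along the analyser's y, on two posts 110 mm apart. Bar axis 46 mm above the cover's top face (52 mm above its underside) and 212 mm from the hinge line. The point turns with the cover; at 0 its axes are the analyser's.
- cover_hole (a point): Centre of the holding hole, at the cover's underside: a rectangular hole through the cover, 24 mm along it and 16 mm across, 185 mm from the hinge line, 115 mm from the cover's middle to the ledge side, a dark steel plate round it. Axes turn with the cover: z out of its top face, -x to its front edge.
- rod_pivot (a point): Pivot of the prop rod, in a clevis on the ledge, 70 mm above the bench and 90 mm in front of the hinge line; the rod turns about the analyser's y, in the upright plane of the holding hole. Beside the rod 45 mm are free to the deck's step and 35 mm to a low sill (45 mm high). The rod rests on a block 65 to 81 mm from the pivot.
- prop_rod (a joint): Angle of the prop rod (rad): 0 lying level, tip to the analyser's front; grows as it swings up; 1.57 upright; 2.0 at its stop, leaning towards the hinge. It stays at any angle (stiff pivot, under 2 N at the tip). It must stand at about 1.61 (1.56 to 1.66) for the cover, coming down, to take its tip into the hole; tip and cover meet when the cover is near 1.3, and at rest it reads 1.53.
- rod_tip (a point): End of the rod's bent tip: 220 mm from the pivot along the rod and 25 mm to the side it is bent to (up, when it lies). Steel rod 9 mm thick, 206 mm from pivot to bend, then 28 mm of tip bent by 61 degrees. At the bend flat ears, 34 mm long in the rod's plane and 7.5 mm thick, bear against the cover's underside round the hole.
- tray_center (a point): Centre (half-way up) of the grey sample tray: flat block 128 mm long (along the rails, the analyser's x), 86 wide, 22 high, 24 dark wells; about 0.18 kg, loose on the deck between two 10 mm high guide rails, 3 mm free each side. The gantry beam clears it by 8 mm; it lies 71 to 117 mm in front of the hinge line, top with sampling head 104 mm over the bench.
- tray_home (a point): Where the tray's centre must end: the tray then touches the end stop behind the gantry. Fixed on the analyser, axes as the analyser's (the tray is pushed towards +x).
- deck_vial_a: Small capped vial, 34 mm in diameter, 45 mm high, standing on the deck beside the tray; bystander. Origin: centre of its underside.
- deck_vial_b: Small capped vial, 34 mm in diameter, 45 mm high, standing on the deck beside the tray; bystander. Origin: centre of its underside.
- reagent_bottle: White capped bottle, 72 mm in diameter, 190 mm high; bystander. Origin: centre of its underside.
- beaker: Glass beaker, 84 mm wide, 100 mm high; bystander. Origin: centre of its underside.
- tip_box: Grey box with white lid, 125 x 88 x 73 mm; bystander. Origin: centre of its underside.
- wash_jar: Amber glass jar, 76 mm in diameter, 85 mm high; bystander. Origin: centre of its underside.

How it is judged:
By the outcome, as a careful person would: the job done as asked, in the order asked, and still so for the second after the job is handed in, with the robot touching nothing.
It also fails if it takes over 72 s, if anything falls off the work surface, if the arm or the gripper's body presses on something with over 40 N, if the wrist force passes 120 N, or if a joint passes its speed limit or range.

### The arm

A 6-joint arm with a two-finger parallel gripper is mounted at the origin on the work surface. World frame = base frame: x ahead of the robot, y to its left, z up, the work surface at z = 0. Lengths are in m, angles in rad, forces in N, time in s.
With the tool pointing down it reaches from about 0.375 to 0.9 m from the base axis. Payload 3.1 kg.
Tool frame: the origin (TCP) lies midway between the tips of the shut fingers; the grasp point (between the pads) lies 19 mm behind it; z points along the fingers, x is the direction in which the jaws open and shut, and the axes are right-handed (so a half turn about z gives the same grasp; the last joint's range is limited). The gripper opens to 87 mm and grips with 3 to 60 N. Pads are 19 mm wide; open, the fingers measure 117 mm over their backs; the gripper's body (75 mm by 190 mm) begins 51 mm behind the grasp point.
Start: joints at [-1.327, 0.527, 1.433, -0, 1.181, -0.178], TCP at [0.256, -0.57, 0.223] pointing down, gripper open.
Joint ranges: [-3.08, 3.08], [-0.75, 2.2], [0.22, 2.44], [-1.43, 4.57], [0, 2.65], [-2.85, 2.85]. Speed limits (rad/s): [2.79, 2.79, 3.14, 3.14, 3.14, 3.14].

### API

Orientations are given as a unit quaternion [x, y, z, w].
In Python, from rig import * gives the robot as it stands.
- The arm moves only by the tool drive_tool, never from a script. Its argument "plan" is a list of rows, each an object with "offset": the shift along the tool's x, y, z in cm, a list of three; "delta_rot": the turn, a rotation vector about the tool's x, y, z in degrees, a list of three; "jaw": the finger opening in cm, from 0 to 8.7. In form: [{"offset": [dx, dy, dz], "delta_rot": [wx, wy, wz], "jaw": jaw}, ...]. A call has exactly 8 rows; each row is the pose to reach, as a shift and turn from the pose commanded when the call began, along the tool's axes at that moment; what a row does not reach only later rows make up. A row lasts 1/12 s, in which the tool goes at most 41.7 mm and 7.16 degrees, less where a joint would pass 70% of its speed; a pose out of reach is approached as far as the arm can. A call with a gripper value outside its range is refused whole. The fingers move at their own pace and stop on an object; "squeeze" is the grip in N (left out, the last holds). Time passes only in rows, so rows that repeat a pose let the fingers close, or fill a call up. It gives the time, the measured TCP pose, the force and the opening at its end, in the units of the state.
- get_obs(): the state, without advancing time (a new reading comes with each control period).
- camera(name): name is "scene" or "top" or "wrist"; returns the picture (400x640x3 uint8, red, green, blue); there is no depth.
- calibration(name): a dict with "K" (3x3 intrinsics, pixels), "distortion" ([k1, k2, p1, p2, k3] as OpenCV has them; the pictures are not rectified), "pose" (4x4, takes a point from camera to world coordinates); the wrist camera has in their place "tool_from_camera" (4x4, takes a point from camera to tool coordinates, whose origin is the TCP and whose axes are the tool frame's). Camera axes: x right, y down, z forward; pixel columns grow to the right and rows downward; lengths in m; the calibration is good to about 2 mm. A picture is of the moment at which its call begins: read the wrist's pose just before it. calibration takes no time and is no camera call.
- hand_in(): hands the job in, once; it reports no verdict.
The state is a dict: "time": time; "q": joint angles; "joint_velocities": joint speeds; "joint_torque": joint torques, N m; "position": TCP position; "tool_rot": TCP orientation; "ft_force": force on the tool from outside, world axes, zero at the start; "moment": the same for the moment, N m; "grip_width": finger opening in m.
Only numpy, scipy, OpenCV 4.12 (cv2) and the standard library are available. Lean on these libraries where they do the work, as an engineer would, in place of code of your own. Each camera call takes 0.05 s, during which the arm holds its last target.

## Working session

There is one attempt and no reset: what is moved stays moved. The work goes in short steps, Python scripts to look and compute and a tool call to move; the robot and the scene stay as the last step left them, time stands still between calls to the robot, and variables do not carry over. Pictures are saved under pics/ and viewed, and the job is handed in when it is done.

Besides the shell and the picture viewer there is one more tool, called by a JSON object that holds its "api" and its "payload". drive_tool: Moves the arm, as the interface text tells. Its arguments: {"type":"object","properties":{"plan":{"type":"array","items":{"type":"object","properties":{"offset":{"type":"array","items":{"type":"number"}},"delta_rot":{"type":"array","items":{"type":"number"}},"jaw":{"type":"number"}}}},"squeeze":{"type":"number"}},"required":["plan"]}

```bash
ls; mkdir -p pics; python3 - <<'E'
from rig import *
import cv2, numpy as np
o=get_obs(); print(o)
for n in ["scene","top","wrist"]:
    im=camera(n); cv2.imwrite(f"pics/{n}0.png",im[:,:,::-1])
    c=calibration(n); print(n,{k:np.round(np.array(v),4).tolist() for k,v in c.items()})
E
```

```text
pics
{'time': 0.0, 'q': array([-1.32749791e+00,  5.28470840e-01,  1.43388697e+00, -1.64583871e-05,
        1.18138063e+00, -1.78513720e-01]), 'joint_velocities': array([-0.00119613,  0.00174011, -0.00092461,  0.00011511, -0.00098819,
       -0.00067167]), 'joint_torque': array([-9.10155177e-05, -4.40048718e+01, -1.76594317e+01,  6.32740441e-02,
        5.81350189e-02, -1.59562037e-04]), 'position': array([ 0.25572209, -0.56949943,  0.22157363]), 'tool_rot': array([ 8.39469630e-01, -5.43405548e-01, -7.88023762e-04, -7.28127452e-04]), 'ft_force': array([-0.03892984,  0.42965324,  0.08058234]), 'moment': array([-0.01702946, -0.02657675, -0.0106974 ]), 'grip_width': 0.08674999192850688}
scene {'K': [[398.1976, 0.0, 317.4096], [0.0, 398.1976, 198.741], [0.0, 0.0, 1.0]], 'distortion': [-0.0576, 0.0, 0.0, 0.0, 0.0], 'pose': [[0.704, 0.3679, -0.6075, 1.2589], [0.7102, -0.374, 0.5965, -0.6328], [-0.0078, -0.8513, -0.5246, 0.7042], [0.0, 0.0, 0.0, 1.0]]}
top {'K': [[373.109, 0.0, 322.5361], [0.0, 373.109, 198.9516], [0.0, 0.0, 1.0]], 'distortion': [0.0102, 0.0, 0.0, 0.0, 0.0], 'pose': [[-0.0227, -0.9963, 0.0828, 0.5139], [-0.9996, 0.0238, 0.0126, 0.0018], [-0.0145, -0.0825, -0.9965, 1.2014], [0.0, 0.0, 0.0, 1.0]]}
wrist {'K': [[359.3692, 0.0, 321.6585], [0.0, 359.3692, 196.7921], [0.0, 0.0, 1.0]], 'distortion': [-0.006, 0.0, 0.0, 0.0, 0.0], 'tool_from_camera': [[1.0, 0.0005, -0.0005, 0.0008], [-0.0004, 0.9603, 0.2791, -0.0748], [0.0006, -0.2791, 0.9603, -0.1622], [0.0, 0.0, 0.0, 1.0]]}
```

View pics/scene0.png

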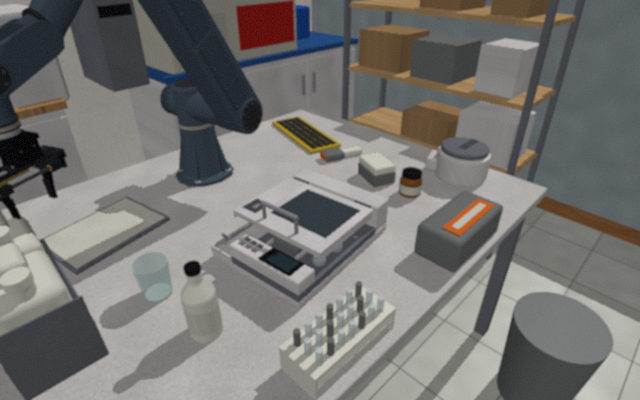

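View pics/top0.png

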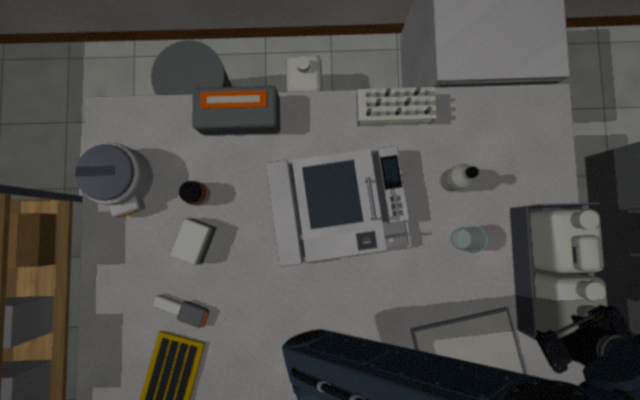

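View pics/wrist0.png

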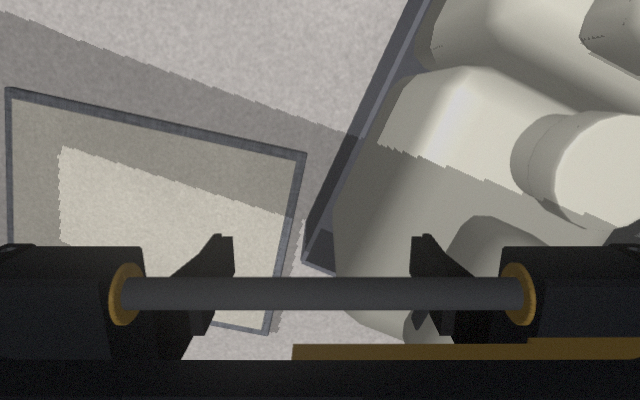

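The scene view shows the analyser mid-table at about (305,230). In the top view it spans about (270–410, 147–265), with the rear housing on the left and the ledge at the bottom. I'll enlarge both.

```bash
python3 - <<'E'
import cv2
a=cv2.imread("pics/top0.png")[140:275,260:420]; cv2.imwrite("pics/top0z.png",cv2.resize(a,None,fx=4.4,fy=4.4,interpolation=cv2.INTER_CUBIC))
a=cv2.imread("pics/scene0.png")[165:305,205:395]; cv2.imwrite("pics/scene0z.png",cv2.resize(a,None,fx=4.2,fy=4.2,interpolation=cv2.INTER_CUBIC))
E
```

```text
(no output)
```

View pics/top0z.png

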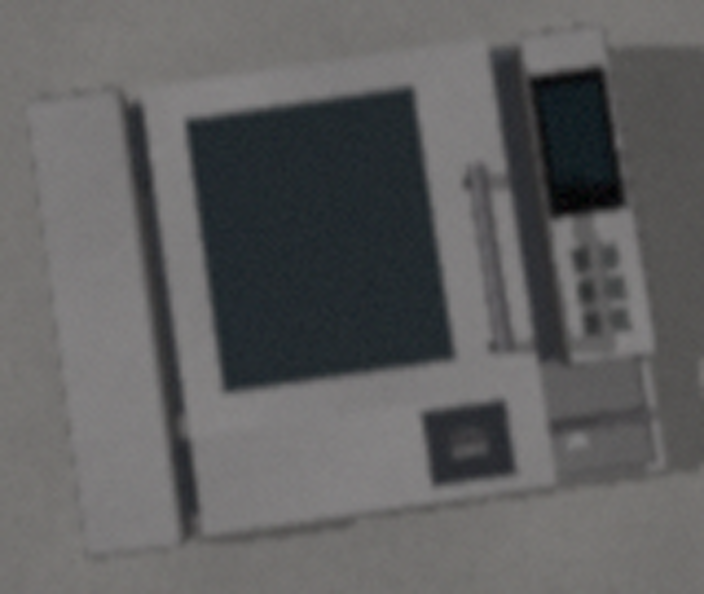

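View pics/scene0z.png

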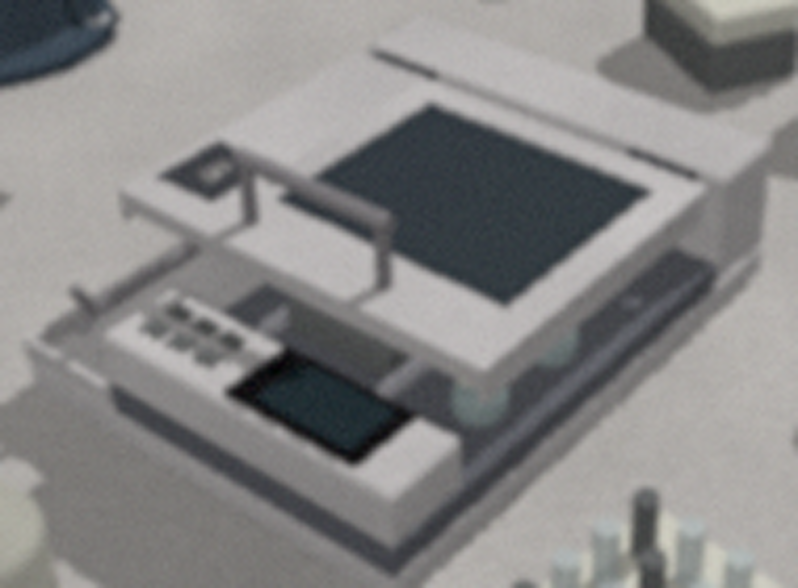

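The zoomed top view shows the cover's front corners at zoom (490,48) and (553,485), and the housing's back corners at (30,105) and (90,553). The handle runs from (477,170) to (505,350), and the dark hole plate is at (468,443). I'll fit the analyser pose from these.

```bash
cat > h.py <<'E'
import numpy as np, cv2
from scipy.spatial.transform import Rotation as R
from rig import *
def T_obs(o):
    T=np.eye(4); T[:3,:3]=R.from_quat(o["tool_rot"]).as_matrix(); T[:3,3]=o["position"]; return T
def ray(name,uv,T=None):
    c=calibration(name); uv=np.array(uv,float).reshape(-1,1,2)
    n=cv2.undistortPoints(uv,np.array(c["K"]),np.array(c["distortion"])).reshape(-1,2)
    P=np.array(c["pose"]) if name!="wrist" else T@np.array(c["tool_from_camera"])
    d=np.c_[n,np.ones(len(n))]@P[:3,:3].T
    return P[:3,3],d
def onz(name,uv,z,T=None):
    o,d=ray(name,uv,T); z=np.broadcast_to(z,len(d)); return o+d*((z-o[2])/d[:,2])[:,None]
def proj(name,X,T=None):
    c=calibration(name); P=np.array(c["pose"]) if name!="wrist" else T@np.array(c["tool_from_camera"])
    Q=np.linalg.inv(P); r,_=cv2.Rodrigues(Q[:3,:3])
    return cv2.projectPoints(np.array(X,float).reshape(-1,1,3),r,Q[:3,3],np.array(c["K"]),np.array(c["distortion"]))[0].reshape(-1,2)
def fit2(A,B):
    A=np.array(A)[:,:2];B=np.array(B)[:,:2];a=A-A.mean(0);b=B-B.mean(0)
    U,S,V=np.linalg.svd(a.T@b);Rm=(V.T@np.diag([1,np.linalg.det(V.T@U.T)])@U.T)
    return Rm,B.mean(0)-Rm@A.mean(0)
E
python3 - <<'E'
from h import *
z=lambda L:np.array(L,float)/4.4+[260,140]-.5+.5/4.4
uv=z([(490,48),(553,485),(30,105),(90,553)])
W=onz("top",uv,.116)
A=[(-.123,-.15),(-.123,.15),(.19,-.155),(.19,.155)]
Rm,t=fit2(A,W); print(W.round(4)); print("yaw",np.arctan2(Rm[1,0],Rm[0,0]),t); print("res",(W[:,:2]-(np.array(A)@Rm.T+t)).round(4))
L=lambda P:(np.array(P)[:,:2]-t)@Rm
print("handle",L(onz("top",z([(477,170),(505,350)]),.162+.006)), "want x -.097 y±.061")
print("plate",L(onz("top",z([(468,443)]),.116)),"want -.070,.115")
print("console",L(onz("top",z([(605,32),(650,352)]),.092)),"want x -.21")
# scene
zs=lambda L:np.array(L,float)/4.2+[205,165]-.5+.5/4.2
print("scene cover corners",L(onz("scene",zs([(122,195),(487,372)]),.116)))
print("scene handle",L(onz("scene",zs([(235,155),(385,220)]),.162)))
E
```

```text
[[ 0.7438 -0.1304  0.116 ]
 [ 0.4528 -0.1618  0.116 ]
 [ 0.713   0.1785  0.116 ]
 [ 0.4153  0.1421  0.116 ]]
yaw 1.6836365076506805 [ 0.58499229 -0.02616653]
res [[-0.0041  0.0011]
 [ 0.003   0.0035]
 [-0.0046 -0.0016]
 [ 0.0057 -0.003 ]]
handle [[-0.0943436  -0.05939648]
 [-0.09519942  0.05566942]] want x -.097 y±.061
plate [[-0.06884762  0.11209586]] want -.070,.115
console [[-0.20418468 -0.15084163]
 [-0.2010155   0.06928732]] want x -.21
scene cover corners [[-0.12595364  0.1382654 ]
 [-0.11953405 -0.15555788]]
scene handle [[-0.09630006  0.05975021]
 [-0.09251863 -0.05942294]]
```

The pose agrees to about 5 mm between the two views and the given sizes: yaw ≈ 1.68 rad, origin ≈ (0.585, -0.026). Next I go above the handle for a closer look.

{"api": "drive_tool", "payload": {"plan": [{"offset": [-1, -3, -3], "delta_rot": [0, 0, 6], "jaw": 6}, {"offset": [-3, -6, -6], "delta_rot": [0, 0, 12], "jaw": 6}, {"offset": [-5, -9.5, -8], "delta_rot": [0, 0, 17.6], "jaw": 6}, {"offset": [-7, -13, -8], "delta_rot": [0, 0, 17.6], "jaw": 5}, {"offset": [-9, -16.5, -8], "delta_rot": [0, 0, 17.6], "jaw": 5}, {"offset": [-11, -20, -8], "delta_rot": [0, 0, 17.6], "jaw": 5}, {"offset": [-13, -23.5, -8], "delta_rot": [0, 0, 17.6], "jaw": 5}, {"offset": [-15, -27, -8], "delta_rot": [0, 0, 17.6], "jaw": 5}]}}

```text
time: 0.82
position: [0.44, -0.3229, 0.3025]
tool_rot: [0.746, -0.666, -0.0, -0.0]
ft_force: [0.5, -0.9, 0.5]
grip_width: 0.0513
```

{"api": "drive_tool", "payload": {"plan": [{"offset": [-3, -3, 0], "delta_rot": [0, 0, 0], "jaw": 5}, {"offset": [-6, -6, 0], "delta_rot": [0, 0, 0], "jaw": 5}, {"offset": [-9, -9, 0], "delta_rot": [0, 0, 0], "jaw": 5}, {"offset": [-12, -12, 0], "delta_rot": [0, 0, 0], "jaw": 5}, {"offset": [-15, -15, 0], "delta_rot": [0, 0, 0], "jaw": 5}, {"offset": [-18, -17.7, 0], "delta_rot": [0, 0, 0], "jaw": 5}, {"offset": [-18, -17.7, 0], "delta_rot": [0, 0, 0], "jaw": 5}, {"offset": [-18, -17.7, 0], "delta_rot": [0, 0, 0], "jaw": 5}]}}

```text
time: 1.48
position: [0.5953, -0.1233, 0.3019]
tool_rot: [0.748, -0.664, -0.0, 0.0]
ft_force: [-0.2, -0.5, 0.3]
grip_width: 0.0502
```

```bash
python3 - <<'E'
from h import *
o=get_obs(); print(o["position"],o["tool_rot"])
im=camera("wrist"); cv2.imwrite("pics/w1.png",im[:,:,::-1]); np.save("w1.npy",T_obs(o))
E
```

```text
[ 0.59534371 -0.12328736  0.30190753] [ 7.48015394e-01 -6.63681198e-01 -4.42649990e-04  2.04129121e-04]
```

View pics/w1.png

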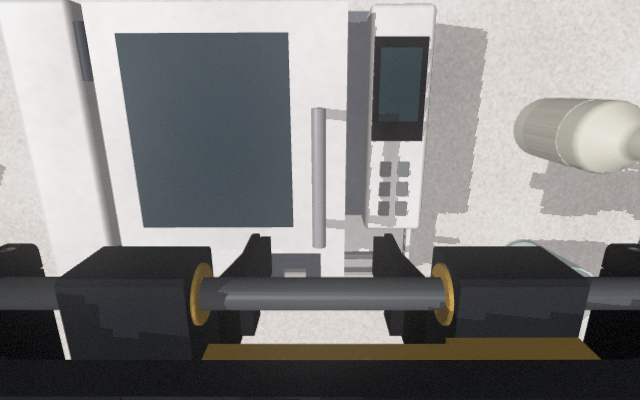

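The wrist view shows the bar handle upright from (318,108) to (319,247) and the cover's front edge at column ~347. The hole plate at (295,268) is partly hidden by the finger.

```bash
python3 - <<'E'
from h import *
T=np.load("w1.npy")
im=cv2.imread("pics/w1.png").astype(int)
# row profiles around bar and cover edges
g=im.sum(2)//3
for r in (130,160,190,220): print(r,g[r,300:375:3].tolist())
W=onz("wrist",[(318.3,108),(319.2,247)],[.162+.005]*2,T); print(W, W.mean(0), np.degrees(np.arctan2(*(W[0]-W[1])[[1,0]])), np.linalg.norm(W[0]-W[1]))
E
```

```text
130 [228, 232, 228, 227, 159, 192, 172, 148, 118, 228, 227, 225, 225, 228, 227, 226, 104, 105, 105, 106, 105, 105, 102, 146, 61]
160 [229, 228, 227, 228, 154, 184, 168, 149, 116, 228, 226, 226, 225, 224, 225, 205, 109, 108, 109, 106, 105, 103, 111, 154, 229]
190 [225, 226, 227, 226, 165, 175, 170, 152, 118, 227, 228, 228, 228, 227, 227, 157, 108, 107, 108, 105, 108, 105, 134, 167, 231]
220 [226, 225, 226, 224, 173, 173, 169, 153, 116, 178, 178, 176, 192, 194, 193, 178, 177, 175, 177, 172, 172, 115, 151, 176, 177]
[[ 0.65755076 -0.11418927  0.167     ]
 [ 0.53721774 -0.12915872  0.167     ]] [ 0.59738425 -0.12167399  0.167     ] 7.09117511939459 0.12126053810250115
```

The bar is 1–2 mm from the tool axis, its measured length of 121 mm matches the given 122, and its yaw is ≈ 96.9°. I'll descend and grasp it.

{"api": "drive_tool", "payload": {"plan": [{"offset": [-0.1, -0.2, 3.5], "delta_rot": [0, 0, 0], "jaw": 4.5}, {"offset": [-0.1, -0.2, 7], "delta_rot": [0, 0, 0], "jaw": 4.5}, {"offset": [-0.1, -0.2, 10.5], "delta_rot": [0, 0, 0], "jaw": 4.5}, {"offset": [-0.1, -0.2, 13.5], "delta_rot": [0, 0, 0], "jaw": 4.5}, {"offset": [-0.1, -0.2, 15.8], "delta_rot": [0, 0, 0], "jaw": 4.5}, {"offset": [-0.1, -0.2, 15.8], "delta_rot": [0, 0, 0], "jaw": 4.5}, {"offset": [-0.1, -0.2, 15.8], "delta_rot": [0, 0, 0], "jaw": 1}, {"offset": [-0.1, -0.2, 15.8], "delta_rot": [0, 0, 0], "jaw": 1}], "squeeze": 20}}

```text
time: 2.2
position: [0.5971, -0.1261, 0.146]
tool_rot: [0.746, -0.666, 0.001, -0.0]
ft_force: [0.3, 0.0, -0.6]
grip_width: 0.0379
```

{"api": "drive_tool", "payload": {"plan": [{"offset": [0, 0, 0], "delta_rot": [0, 0, 0], "jaw": 1}, {"offset": [0, 0, 0], "delta_rot": [0, 0, 0], "jaw": 1}, {"offset": [0, 0, 0], "delta_rot": [0, 0, 0], "jaw": 1}, {"offset": [0, 0, 0], "delta_rot": [0, 0, 0], "jaw": 1}, {"offset": [0, 0, 0], "delta_rot": [0, 0, 0], "jaw": 1}, {"offset": [0, 0, 0], "delta_rot": [0, 0, 0], "jaw": 1}, {"offset": [0, 0, 0], "delta_rot": [0, 0, 0], "jaw": 1}, {"offset": [0, 0, 0], "delta_rot": [0, 0, 0], "jaw": 1}]}}

```text
time: 2.87
position: [0.5968, -0.1203, 0.1462]
tool_rot: [0.746, -0.666, -0.002, -0.003]
ft_force: [-0.8, 10.1, 5.5]
grip_width: 0.0112
```

```bash
python3 - <<'E'
import numpy as np
def h(t): return np.array([-(212*np.cos(t)-52*np.sin(t)),212*np.sin(t)+52*np.cos(t)])/10
for a,b in ((0,.5),(.5,1.0),(1.0,1.5)):
    for t in np.linspace(a,b,9)[1:]:
        d=h(t)-h(a); print(round(t,3),(-d[0]).round(2),(-d[1]).round(2))
E
```

```text
0.062 -0.37 -1.31
0.125 -0.81 -2.6
0.188 -1.34 -3.86
0.25 -1.95 -5.08
0.312 -2.63 -6.27
0.375 -3.38 -7.4
0.438 -4.2 -8.49
0.5 -5.09 -9.53
0.562 -0.95 -0.98
0.625 -1.96 -1.89
0.688 -3.03 -2.75
0.75 -4.14 -3.53
0.812 -5.31 -4.24
0.875 -6.51 -4.88
0.938 -7.76 -5.44
1.0 -9.03 -5.92
1.062 -1.3 -0.4
1.125 -2.63 -0.72
1.188 -3.97 -0.96
1.25 -5.33 -1.11
1.312 -6.69 -1.18
1.375 -8.05 -1.16
1.438 -9.42 -1.05
1.5 -10.77 -0.87
```

{"api": "drive_tool", "payload": {"plan": [{"offset": [-0.5, 0, -1.3], "delta_rot": [0, 0, 0], "jaw": 1}, {"offset": [-1.0, 0, -2.6], "delta_rot": [0, 0, 0], "jaw": 1}, {"offset": [-1.5, 0, -3.9], "delta_rot": [0, 0, 0], "jaw": 1}, {"offset": [-2.1, 0, -5.1], "delta_rot": [0, 0, 0], "jaw": 1}, {"offset": [-2.8, 0, -6.3], "delta_rot": [0, 0, 0], "jaw": 1}, {"offset": [-3.6, 0, -7.4], "delta_rot": [0, 0, 0], "jaw": 1}, {"offset": [-4.4, 0, -8.5], "delta_rot": [0, 0, 0], "jaw": 1}, {"offset": [-5.3, 0, -9.5], "delta_rot": [0, 0, 0], "jaw": 1}], "squeeze": 30}}

```text
time: 3.53
position: [0.5909, -0.0724, 0.2411]
tool_rot: [0.746, -0.665, 0.002, 0.0]
ft_force: [3.2, -2.5, -3.0]
grip_width: 0.0111
```

{"api": "drive_tool", "payload": {"plan": [{"offset": [-0.95, 0, -1.0], "delta_rot": [0, 0, 0], "jaw": 1}, {"offset": [-1.95, 0, -1.9], "delta_rot": [0, 0, 0], "jaw": 1}, {"offset": [-3.0, 0, -2.75], "delta_rot": [0, 0, 0], "jaw": 1}, {"offset": [-4.15, 0, -3.5], "delta_rot": [0, 0, 0], "jaw": 1}, {"offset": [-5.3, 0, -4.25], "delta_rot": [0, 0, 0], "jaw": 1}, {"offset": [-6.5, 0.05, -4.9], "delta_rot": [0, 0, 0], "jaw": 1}, {"offset": [-7.75, 0.05, -5.45], "delta_rot": [0, 0, 0], "jaw": 1}, {"offset": [-9.0, 0.05, -5.9], "delta_rot": [0, 0, 0], "jaw": 1}]}}

```text
time: 4.2
position: [0.5805, 0.0145, 0.3032]
tool_rot: [0.746, -0.666, 0.005, 0.002]
ft_force: [-1.3, -8.4, 6.6]
grip_width: 0.0115
```

{"api": "drive_tool", "payload": {"plan": [{"offset": [-1.3, 0, -0.4], "delta_rot": [0, 0, 0], "jaw": 1}, {"offset": [-2.65, 0, -0.7], "delta_rot": [0, 0, 0], "jaw": 1}, {"offset": [-4.0, 0, -0.95], "delta_rot": [0, 0, 0], "jaw": 1}, {"offset": [-5.35, 0.05, -1.1], "delta_rot": [0, 0, 0], "jaw": 1}, {"offset": [-6.7, 0.05, -1.2], "delta_rot": [0, 0, 0], "jaw": 1}, {"offset": [-8.05, 0.1, -1.15], "delta_rot": [0, 0, 0], "jaw": 1}, {"offset": [-9.4, 0.1, -1.05], "delta_rot": [0, 0, 0], "jaw": 1}, {"offset": [-10.7, 0.1, -0.9], "delta_rot": [0, 0, 0], "jaw": 1}]}}

```text
time: 4.87
position: [0.5669, 0.124, 0.3114]
tool_rot: [0.746, -0.665, 0.002, -0.001]
ft_force: [1.6, -1.6, 4.2]
grip_width: 0.011
```

```bash
python3 - <<'E'
from h import *
o=get_obs(); print(o["position"],o["ft_force"],o["q"].round(3))
im=camera("scene"); cv2.imwrite("pics/s2.png",im[:,:,::-1])
a=im[130:310,200:410,::-1]; cv2.imwrite("pics/s2z.png",cv2.resize(a,None,fx=3.3,fy=3.3,interpolation=cv2.INTER_CUBIC))
E
```

```text
[0.56693185 0.12401868 0.31136836] [ 1.55990469 -1.60114426  4.18057936] [ 0.024  0.375  1.438 -0.002  1.324  1.48 ]
```

View pics/s2z.png

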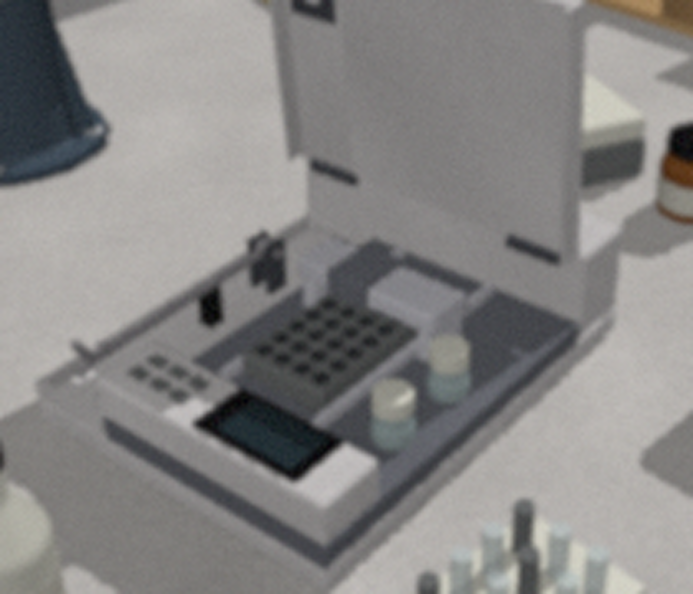

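The cover stands at about 1.49, clear of the rest. The tray sits mid-deck in the rails with a gap to the console, and the vials are on the far side. The rod lies on the near ledge with its tip at about (80,350) in the zoom. I'll release the handle and go to the rod.

{"api": "drive_tool", "payload": {"plan": [{"offset": [0, 0, 0], "delta_rot": [0, 0, 0], "jaw": 3.5}, {"offset": [0, 0, 0], "delta_rot": [0, 0, 0], "jaw": 3.5}, {"offset": [0, 0, 0], "delta_rot": [0, 0, 0], "jaw": 3.5}, {"offset": [0, 0, -2], "delta_rot": [0, 0, 0], "jaw": 3.5}, {"offset": [0, 0, -5], "delta_rot": [0, 0, 0], "jaw": 3.5}, {"offset": [0, 0, -8], "delta_rot": [0, 0, 0], "jaw": 3.5}, {"offset": [0, 0, -11], "delta_rot": [0, 0, 0], "jaw": 3.5}, {"offset": [0, 0, -12], "delta_rot": [0, 0, 0], "jaw": 3.5}]}}

```text
time: 5.58
position: [0.5675, 0.1233, 0.4321]
tool_rot: [0.746, -0.666, 0.002, -0.002]
ft_force: [0.2, 0.1, 0.5]
grip_width: 0.0346
```

{"api": "drive_tool", "payload": {"plan": [{"offset": [3.5, 1, 0], "delta_rot": [0, 0, -7], "jaw": 3.5}, {"offset": [7, 2.5, 0], "delta_rot": [0, 0, -14], "jaw": 3.5}, {"offset": [10.5, 4, 0], "delta_rot": [0, 0, -21], "jaw": 3.5}, {"offset": [14, 5.5, 0], "delta_rot": [0, 0, -28], "jaw": 3.5}, {"offset": [17.5, 7, 0], "delta_rot": [0, 0, -35], "jaw": 3.5}, {"offset": [21, 8.5, 0], "delta_rot": [0, 0, -42], "jaw": 3.5}, {"offset": [24.5, 10, 2], "delta_rot": [0, 0, -49], "jaw": 3.5}, {"offset": [28, 11.2, 5], "delta_rot": [0, 0, -56], "jaw": 3.5}]}}

```text
time: 6.25
position: [0.4899, -0.1558, 0.3889]
tool_rot: [0.965, -0.261, 0.002, 0.0]
ft_force: [0.7, -0.5, -0.6]
grip_width: 0.0353
```

{"api": "drive_tool", "payload": {"plan": [{"offset": [0.5, 0.7, 3], "delta_rot": [0, 0, -7], "jaw": 3.5}, {"offset": [1, 1.4, 6], "delta_rot": [0, 0, -14], "jaw": 3.5}, {"offset": [1.3, 2.1, 9], "delta_rot": [0, 0, -21], "jaw": 3.5}, {"offset": [1.3, 2.1, 12], "delta_rot": [0, 0, -28], "jaw": 3.5}, {"offset": [1.3, 2.1, 15], "delta_rot": [0, 0, -34.4], "jaw": 3.5}, {"offset": [1.3, 2.1, 18], "delta_rot": [0, 0, -34.4], "jaw": 3.5}, {"offset": [1.3, 2.1, 18], "delta_rot": [0, 0, -34.4], "jaw": 3.5}, {"offset": [1.3, 2.1, 18], "delta_rot": [0, 0, -34.4], "jaw": 3.5}]}}

```text
time: 6.92
position: [0.4892, -0.1775, 0.2063]
tool_rot: [0.999, 0.033, -0.003, -0.002]
ft_force: [0.3, -0.5, 0.4]
grip_width: 0.0351
```

```bash
python3 - <<'E'
from h import *
o=get_obs(); print(o["position"],o["tool_rot"],o["ft_force"])
im=camera("wrist"); cv2.imwrite("pics/w3.png",im[:,:,::-1]); np.save("w3.npy",T_obs(o))
im=camera("scene"); cv2.imwrite("pics/s3.png",im[:,:,::-1])
a=im[130:310,200:410,::-1]; cv2.imwrite("pics/s3z.png",cv2.resize(a,None,fx=3.3,fy=3.3,interpolation=cv2.INTER_CUBIC))
E
```

```text
[ 0.48922953 -0.17752751  0.20626503] [ 0.99945548  0.03284395 -0.00259493 -0.00181047] [ 0.2806758  -0.49585437  0.37654222]
```

View pics/w3.png

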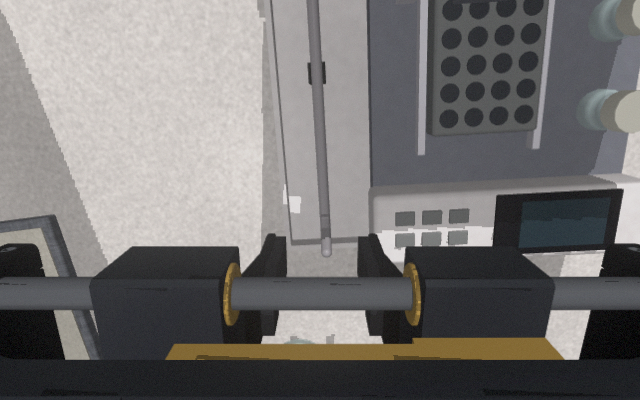

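View pics/s3z.png

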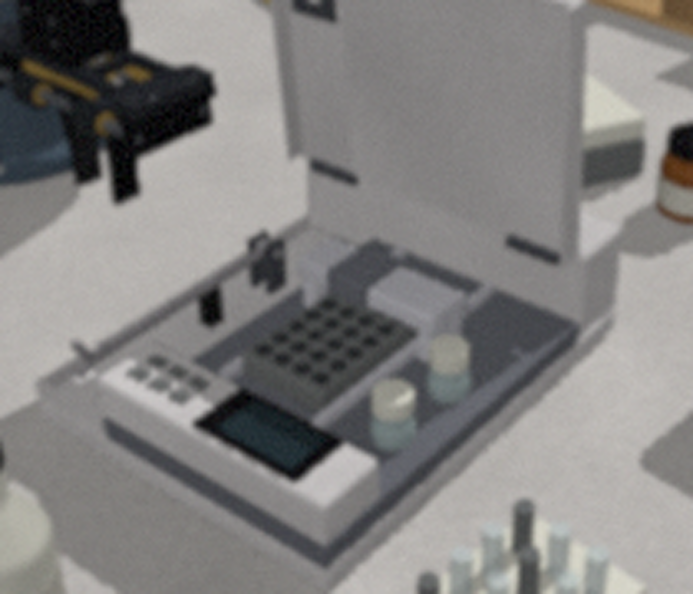

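The wrist view shows the rod from (314,0) to its bend near (325,225), with the tip end at (327,252) and the support block at (317,72). The tray is at (430–548, 0–135) between its rails.

```bash
python3 - <<'E'
from h import *
T=np.load("w3.npy")
org=np.array([.5853,-.024]);y=np.radians(96.9);xa=np.array([np.cos(y),np.sin(y)]);ya=np.array([-np.sin(y),np.cos(y)])
loc=lambda W:np.c_[(W[:,:2]-org)@xa,(W[:,:2]-org)@ya]
W=onz("wrist",[(315.5,30),(319.5,120),(323.5,205)],.0745,T);print("rod",W.round(4).tolist(),loc(W).round(4).tolist())
d=W[2]-W[0];print("rod yaw",np.degrees(np.arctan2(-d[1],-d[0])))
print("tip",loc(onz("wrist",[(327,252)],.095,T)))
W=onz("wrist",[(430,134),(535,128),(538,128),(429,134)],.072,T);print("tray front top corners",loc(W))
W=onz("wrist",[(421,154),(536,148)],.06,T);print("rail ends",loc(W))
W=onz("wrist",[(372,188),(490,180),(371,225)],.092,T);print("console inner edge",loc(W))
o=get_obs();print(o["position"],o["tool_rot"])
E
```

```text
rod [[0.4745, -0.0572, 0.0745], [0.4818, -0.1233, 0.0745], [0.4898, -0.1944, 0.0745]] [[-0.0196, 0.114], [-0.0862, 0.1147], [-0.1577, 0.1153]]
rod yaw 96.36695789902505
tip [[-0.19217986  0.11420578]]
tray front top corners [[-0.10237379  0.0252069 ]
 [-0.1020339  -0.05995475]
 [-0.10216208 -0.06239423]
 [-0.1023304   0.02602252]]
rail ends [[-0.12057481  0.02904318]
 [-0.1205941  -0.06951802]]
console inner edge [[-0.14014382  0.07575093]
 [-0.13853731 -0.01734543]
 [-0.17140787  0.07706409]]
[ 0.49166075 -0.1788065   0.20913691] [9.99449486e-01 3.31667556e-02 6.98617450e-04 4.51659606e-04]
```

The rod lies at y_a = 0.115 as specified and its tip is where it should be, so the frame is good. The last calls were rate-limited, so I work from the settled pose. I'll go down over the rod at r ≈ 0.18 and grip it.

{"api": "drive_tool", "payload": {"plan": [{"offset": [-0.3, 1.3, 2.5], "delta_rot": [0, 0, -3], "jaw": 2.8}, {"offset": [-0.3, 1.3, 5], "delta_rot": [0, 0, -3], "jaw": 2.8}, {"offset": [-0.3, 1.3, 7.5], "delta_rot": [0, 0, -3], "jaw": 2.8}, {"offset": [-0.3, 1.3, 10], "delta_rot": [0, 0, -3], "jaw": 2.8}, {"offset": [-0.3, 1.3, 12.5], "delta_rot": [0, 0, -3], "jaw": 2.8}, {"offset": [-0.3, 1.3, 14.5], "delta_rot": [0, 0, -3], "jaw": 2.8}, {"offset": [-0.3, 1.3, 15.1], "delta_rot": [0, 0, -3], "jaw": 2.8}, {"offset": [-0.3, 1.3, 15.1], "delta_rot": [0, 0, -3], "jaw": 2.8}], "squeeze": 8}}

```text
time: 7.68
position: [0.4894, -0.1917, 0.0571]
tool_rot: [0.998, 0.06, 0.0, 0.0]
ft_force: [-1.1, 0.4, 0.7]
grip_width: 0.0276
```

{"api": "drive_tool", "payload": {"plan": [{"offset": [0, 0, 0], "delta_rot": [0, 0, 0], "jaw": 0.7}, {"offset": [0, 0, 0], "delta_rot": [0, 0, 0], "jaw": 0.7}, {"offset": [0, 0, 0], "delta_rot": [0, 0, 0], "jaw": 0.7}, {"offset": [0, 0, 0], "delta_rot": [0, 0, 0], "jaw": 0.7}, {"offset": [0, 0, 0], "delta_rot": [0, 0, 0], "jaw": 0.7}, {"offset": [0, 0, 0], "delta_rot": [0, 0, 0], "jaw": 0.7}, {"offset": [0, 0, 0], "delta_rot": [0, 0, 0], "jaw": 0.7}, {"offset": [0, 0, 0], "delta_rot": [0, 0, 0], "jaw": 0.7}]}}

```text
time: 8.35
position: [0.4912, -0.1919, 0.0583]
tool_rot: [0.998, 0.059, 0.002, 0.001]
ft_force: [4.9, 3.1, 5.8]
grip_width: 0.0085
```

```bash
cat > rod.py <<'E'
import numpy as np
r=18.0;dz=1.2
def tcp(p,al): return np.array([-r*np.cos(p)+dz*np.sin(al), r*np.sin(p)-dz*np.cos(al)])
def tab(p0,p1,n=8,amax=np.radians(30),pe=1.61):
    a0=amax*p0/pe
    for p in np.linspace(p0,p1,n+1)[1:]:
        a=amax*p/pe; d=tcp(p,a)-tcp(p0,a0)
        ty_ax=np.array([-np.cos(a0),-np.sin(a0)]); tz_ax=np.array([np.sin(a0),-np.cos(a0)])
        print(round(p,3),"y",round(d@ty_ax,2),"z",round(d@tz_ax,2),"rot",round(np.degrees(a-a0),1))
E
python3 -c "
from rod import *
tab(0,.55);tab(.55,1.1);tab(1.1,1.61)"
```

```text
0.069 y -0.07 z -1.24 rot 1.3
0.138 y -0.22 z -2.47 rot 2.6
0.206 y -0.46 z -3.69 rot 3.8
0.275 y -0.78 z -4.89 rot 5.1
0.344 y -1.19 z -6.07 rot 6.4
0.413 y -1.67 z -7.23 rot 7.7
0.481 y -2.23 z -8.35 rot 9.0
0.55 y -2.87 z -9.43 rot 10.2
0.619 y -0.88 z -0.89 rot 1.3
0.688 y -1.82 z -1.73 rot 2.6
0.756 y -2.82 z -2.5 rot 3.8
0.825 y -3.87 z -3.2 rot 5.1
0.894 y -4.96 z -3.83 rot 6.4
0.963 y -6.09 z -4.39 rot 7.7
1.031 y -7.26 z -4.87 rot 9.0
1.1 y -8.46 z -5.27 rot 10.2
1.164 y -1.17 z -0.09 rot 1.2
1.228 y -2.34 z -0.11 rot 2.4
1.291 y -3.51 z -0.06 rot 3.6
1.355 y -4.68 z 0.06 rot 4.8
1.419 y -5.83 z 0.26 rot 5.9
1.483 y -6.97 z 0.53 rot 7.1
1.546 y -8.09 z 0.86 rot 8.3
1.61 y -9.19 z 1.27 rot 9.5
```

{"api": "drive_tool", "payload": {"plan": [{"offset": [0, -0.1, -1.25], "delta_rot": [1.3, 0, 0], "jaw": 0.7}, {"offset": [0, -0.2, -2.45], "delta_rot": [2.6, 0, 0], "jaw": 0.7}, {"offset": [0, -0.45, -3.7], "delta_rot": [3.8, 0, 0], "jaw": 0.7}, {"offset": [0, -0.8, -4.9], "delta_rot": [5.1, 0, 0], "jaw": 0.7}, {"offset": [0, -1.2, -6.05], "delta_rot": [6.4, 0, 0], "jaw": 0.7}, {"offset": [0, -1.65, -7.2], "delta_rot": [7.7, 0, 0], "jaw": 0.7}, {"offset": [0, -2.25, -8.35], "delta_rot": [9, 0, 0], "jaw": 0.7}, {"offset": [0, -2.85, -9.4], "delta_rot": [10.2, 0, 0], "jaw": 0.7}], "squeeze": 12}}

```text
time: 9.02
position: [0.4878, -0.1644, 0.1522]
tool_rot: [0.994, 0.059, -0.003, -0.087]
ft_force: [5.1, 0.6, -1.9]
grip_width: 0.0085
```

{"api": "drive_tool", "payload": {"plan": [{"offset": [0, -0.9, -0.9], "delta_rot": [1.3, 0, 0], "jaw": 0.7}, {"offset": [0, -1.8, -1.75], "delta_rot": [2.6, 0, 0], "jaw": 0.7}, {"offset": [0, -2.8, -2.5], "delta_rot": [3.8, 0, 0], "jaw": 0.7}, {"offset": [0, -3.85, -3.2], "delta_rot": [5.1, 0, 0], "jaw": 0.7}, {"offset": [0, -4.95, -3.85], "delta_rot": [6.4, 0, 0], "jaw": 0.7}, {"offset": [0, -6.1, -4.4], "delta_rot": [7.7, 0, 0], "jaw": 0.7}, {"offset": [0, -7.25, -4.85], "delta_rot": [9, 0, 0], "jaw": 0.7}, {"offset": [0, -8.45, -5.3], "delta_rot": [10.2, 0, 0], "jaw": 0.7}]}}

```text
time: 9.68
position: [0.4789, -0.091, 0.219]
tool_rot: [0.983, 0.058, -0.008, -0.175]
ft_force: [6.6, 1.5, -3.3]
grip_width: 0.0082
```

{"api": "drive_tool", "payload": {"plan": [{"offset": [0, -1.15, -0.1], "delta_rot": [1.2, 0, 0], "jaw": 0.7}, {"offset": [0, -2.35, -0.1], "delta_rot": [2.4, 0, 0], "jaw": 0.7}, {"offset": [0, -3.5, -0.05], "delta_rot": [3.6, 0, 0], "jaw": 0.7}, {"offset": [0, -4.7, 0.05], "delta_rot": [4.8, 0, 0], "jaw": 0.7}, {"offset": [0, -5.85, 0.25], "delta_rot": [5.9, 0, 0], "jaw": 0.7}, {"offset": [0, -6.95, 0.55], "delta_rot": [7.1, 0, 0], "jaw": 0.7}, {"offset": [0, -8.1, 0.85], "delta_rot": [8.3, 0, 0], "jaw": 0.7}, {"offset": [0, -9.2, 1.25], "delta_rot": [9.5, 0, 0], "jaw": 0.7}]}}

```text
time: 10.35
position: [0.4665, 0.0002, 0.2397]
tool_rot: [0.964, 0.058, -0.014, -0.257]
ft_force: [-1.1, -0.8, -0.7]
grip_width: 0.0072
```

```bash
cat >> h.py <<'E'
org=np.array([.5853,-.024]);_y=np.radians(96.9);xa=np.array([np.cos(_y),np.sin(_y)]);ya=np.array([-np.sin(_y),np.cos(_y)])
loc=lambda W:np.c_[(np.atleast_2d(W)[:,:2]-org)@xa,(np.atleast_2d(W)[:,:2]-org)@ya,np.atleast_2d(W)[:,2]]
def glob(A): A=np.atleast_2d(A); return np.c_[org+A[:,:1]*xa+A[:,1:2]*ya,A[:,2]]
E
python3 - <<'E'
from h import *
im=camera("scene"); o=get_obs(); print(o["position"],o["tool_rot"],o["ft_force"])
T=T_obs(o); P=(T@[0,0,-.012,1])[:3]; l=loc(P)[0]; print("P",l,"phi",np.arctan2(l[2]-.07,-(l[0]-.025)),"r",np.hypot(l[2]-.07,l[0]-.025))
cv2.imwrite("pics/s4.png",im[:,:,::-1])
a=im[110:290,200:410,::-1]; cv2.imwrite("pics/s4z.png",cv2.resize(a,None,fx=3.3,fy=3.3,interpolation=cv2.INTER_CUBIC))
E
```

```text
[0.46424675 0.002358   0.23877696] [ 0.96389388  0.05796765 -0.01678535 -0.25935804] [-0.41986018  1.37516615 -1.02441322]
P [0.03468684 0.11698423 0.2491558 ] phi 1.62481309647794 r 0.17941748970858304
```

View pics/s4z.png

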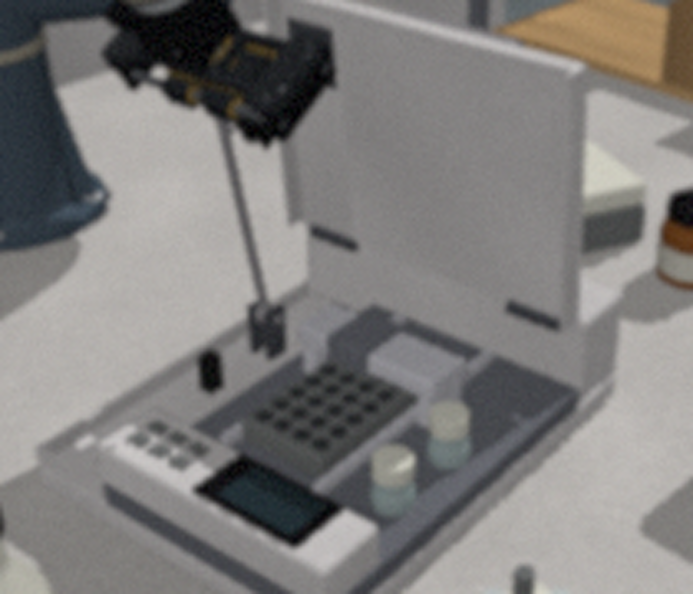

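```bash
python3 - <<'E'
from h import *
im=camera("wrist"); o=get_obs(); cv2.imwrite("pics/w4.png",im[:,:,::-1]); np.save("w4.npy",T_obs(o)); print(o["grip_width"],o["position"])
T=T_obs(o)
for ph in (1.5,1.61,1.7): print(ph,proj("scene",glob([(.025-.206*np.cos(ph),.115,.07+.206*np.sin(ph)),(.025-.1*np.cos(ph),.115,.07+.1*np.sin(ph)),(.025-.15*np.cos(ph),.115,.07+.15*np.sin(ph))])).round(1).tolist())
a=cv2.imread("pics/s4.png")[100:230,220:320]; cv2.imwrite("pics/s4y.png",cv2.resize(a,None,fx=4.6,fy=4.6,interpolation=cv2.INTER_CUBIC))
E
```

```text
0.007342062772342674 [0.46392088 0.00151553 0.23818065]
1.5 [[271.8, 142.1], [276.1, 175.8], [274.1, 160.4]]
1.61 [[277.6, 139.3], [278.8, 174.3], [278.2, 158.2]]
1.7 [[282.2, 137.7], [280.9, 173.4], [281.5, 156.9]]
```

View pics/w4.png

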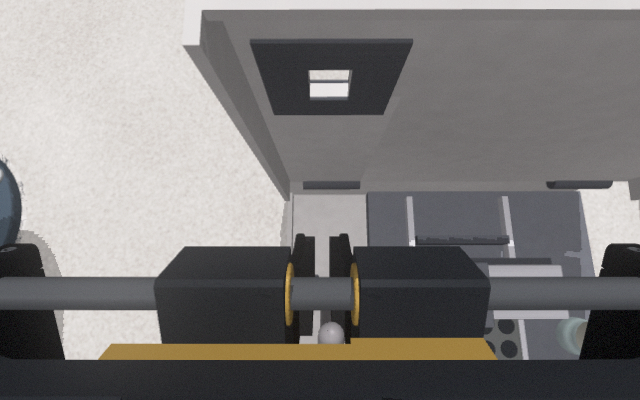

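View pics/s4y.png

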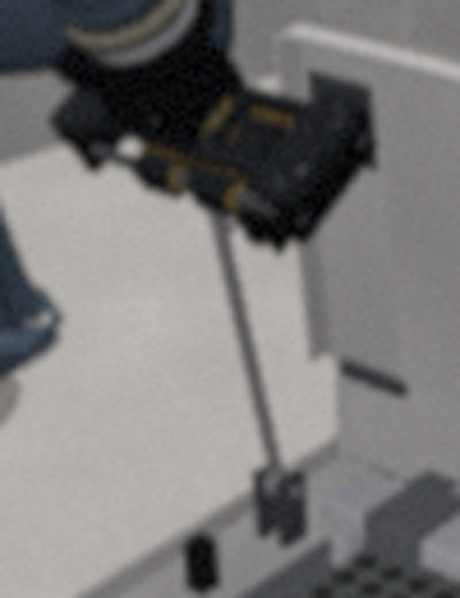

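```bash
python3 - <<'E'
from h import *
T=np.load("w4.npy")
for ph in np.arange(1.2,1.6,.05):
    tip=glob([(.025-.22*np.cos(ph)+.025*np.sin(ph),.115,.07+.22*np.sin(ph)+.025*np.cos(ph))])
    m=glob([(.025-.15*np.cos(ph),.115,.07+.15*np.sin(ph))])
    print(round(ph,2),"wrist tip",proj("wrist",tip,T).round(0).tolist(),"scene r150",proj("scene",m).round(1).tolist(),"tip in tool",(np.linalg.inv(T)@np.r_[tip[0],1]).round(3)[:3])
im=cv2.imread("pics/s4.png").astype(int).sum(2)//3
for r in range(150,172,4): print(r,im[r,262:286].tolist())
E
```

```text
1.2 wrist tip [[333.0, 461.0]] scene r150 [[263.1, 169.4]] tip in tool [ 0.002  0.039 -0.075]
1.25 wrist tip [[333.0, 427.0]] scene r150 [[264.9, 167.6]] tip in tool [ 0.002  0.028 -0.072]
1.3 wrist tip [[333.0, 392.0]] scene r150 [[266.7, 165.9]] tip in tool [ 0.002  0.018 -0.069]
1.35 wrist tip [[333.0, 356.0]] scene r150 [[268.6, 164.3]] tip in tool [ 0.002  0.008 -0.064]
1.4 wrist tip [[333.0, 321.0]] scene r150 [[270.4, 162.9]] tip in tool [ 0.002 -0.002 -0.06 ]
1.45 wrist tip [[333.0, 287.0]] scene r150 [[272.3, 161.6]] tip in tool [ 0.002 -0.012 -0.054]
1.5 wrist tip [[333.0, 254.0]] scene r150 [[274.1, 160.4]] tip in tool [ 0.002 -0.022 -0.049]
1.55 wrist tip [[332.0, 223.0]] scene r150 [[276.0, 159.3]] tip in tool [ 0.002 -0.031 -0.043]
1.6 wrist tip [[332.0, 194.0]] scene r150 [[277.9, 158.4]] tip in tool [ 0.002 -0.04  -0.036]
150 [175, 177, 176, 164, 128, 99, 89, 99, 128, 152, 137, 89, 35, 8, 1, 12, 8, 2, 16, 17, 6, 11, 10, 9]
154 [175, 175, 175, 172, 163, 124, 93, 96, 132, 165, 175, 175, 167, 161, 157, 157, 151, 121, 89, 104, 145, 161, 146, 121]
158 [172, 175, 174, 176, 173, 161, 124, 93, 96, 133, 165, 172, 176, 170, 169, 173, 173, 174, 173, 172, 171, 171, 163, 136]
162 [174, 174, 176, 176, 176, 175, 161, 122, 93, 95, 132, 164, 177, 176, 175, 172, 178, 175, 176, 177, 176, 176, 171, 149]
166 [178, 176, 179, 176, 180, 179, 174, 156, 118, 91, 102, 138, 169, 177, 177, 178, 181, 179, 179, 180, 181, 180, 178, 167]
170 [179, 179, 177, 175, 175, 175, 174, 171, 155, 113, 89, 105, 146, 173, 177, 176, 177, 175, 178, 177, 178, 178, 181, 172]
```

The gripper slipped past the rod. The fingers are closed on nothing (7.3 mm), and the rod stands at about 1.39 (scene row 162, col 270.5; wrist tip at (331,335)). The near-closed jaw command probably gave a weak grip, so I'll open, step back to straddle the rod at r ≈ 0.168 and re-grip firmly.

{"api": "drive_tool", "payload": {"plan": [{"offset": [0, 0, 0], "delta_rot": [0, 0, 0], "jaw": 3.2}, {"offset": [0, 0, 0], "delta_rot": [0, 0, 0], "jaw": 3.2}, {"offset": [0, 0, 0], "delta_rot": [0, 0, 0], "jaw": 3.2}, {"offset": [0.2, 1, -0.1], "delta_rot": [0, 0, 0], "jaw": 3.2}, {"offset": [0.2, 2, -0.3], "delta_rot": [0, 0, 0], "jaw": 3.2}, {"offset": [0.2, 3, -0.4], "delta_rot": [0, 0, 0], "jaw": 3.2}, {"offset": [0.2, 4, -0.5], "delta_rot": [0, 0, 0], "jaw": 3.2}, {"offset": [0.2, 4, -0.5], "delta_rot": [0, 0, 0], "jaw": 3.2}]}}

```text
time: 11.12
position: [0.4729, -0.0391, 0.2217]
tool_rot: [0.965, 0.056, -0.015, -0.257]
ft_force: [0.1, -0.5, -0.9]
grip_width: 0.0316
```

```bash
python3 - <<'E'
from h import *
im=camera("scene"); w=camera("wrist"); o=get_obs(); cv2.imwrite("pics/w5.png",w[:,:,::-1]); np.save("w5.npy",T_obs(o)); print(o["grip_width"],o["position"],o["ft_force"],loc(o["position"]))
T=T_obs(o)
g=im.astype(int).sum(2)//3
for r in (162,166,170): print(r,g[r,262:286].tolist())
for ph in np.arange(1.2,1.61,.1):
    d=np.array([-np.cos(ph),np.sin(ph)]);n=np.array([np.sin(ph),np.cos(ph)])
    q=np.array([.025,.07]);X=[q+.168*d,q+.206*d,q+.22*d+.025*n]
    X=glob([(a[0],.115,a[1]) for a in X]); print(round(ph,2),[(np.linalg.inv(T)@np.r_[x,1]).round(4)[:3].tolist() for x in X])
a=im[100:230,220:320,::-1]; cv2.imwrite("pics/s5y.png",cv2.resize(a,None,fx=4.6,fy=4.6,interpolation=cv2.INTER_CUBIC))
E
```

```text
0.0318281895017805 [ 0.47233654 -0.03721517  0.22244224] [-0.93806265  0.21974484 -0.69170195] [[0.00045161 0.11373293 0.22244224]]
162 [111, 83, 83, 117, 154, 175, 161, 122, 68, 41, 14, 8, 15, 17, 18, 33, 84, 134, 168, 178, 179, 179, 172, 150]
166 [178, 180, 181, 180, 178, 179, 176, 159, 122, 92, 75, 59, 51, 79, 133, 169, 179, 181, 185, 181, 181, 182, 180, 164]
170 [179, 180, 178, 177, 173, 177, 176, 173, 154, 113, 91, 108, 145, 174, 180, 180, 178, 180, 176, 179, 181, 180, 182, 171]
1.2 [[-0.0012, 0.0294, -0.0217], [-0.0012, 0.0237, -0.0593], [-0.0012, -0.0032, -0.0693]]
1.3 [[-0.0012, 0.013, -0.0184], [-0.0012, 0.0035, -0.0552], [-0.0013, -0.0242, -0.0625]]
1.4 [[-0.0013, -0.0031, -0.0134], [-0.0013, -0.0162, -0.049], [-0.0014, -0.0445, -0.0536]]
1.5 [[-0.0013, -0.0185, -0.0068], [-0.0013, -0.0351, -0.041], [-0.0014, -0.0637, -0.0426]]
1.6 [[-0.0014, -0.0332, 0.0013], [-0.0014, -0.0532, -0.0311], [-0.0015, -0.0818, -0.0299]]
```

View pics/w5.png

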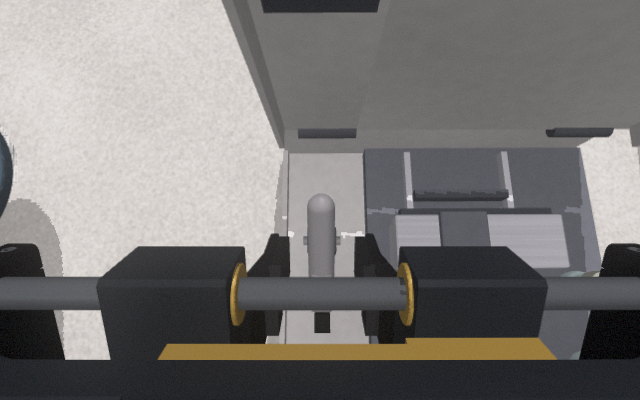

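View pics/s5y.png

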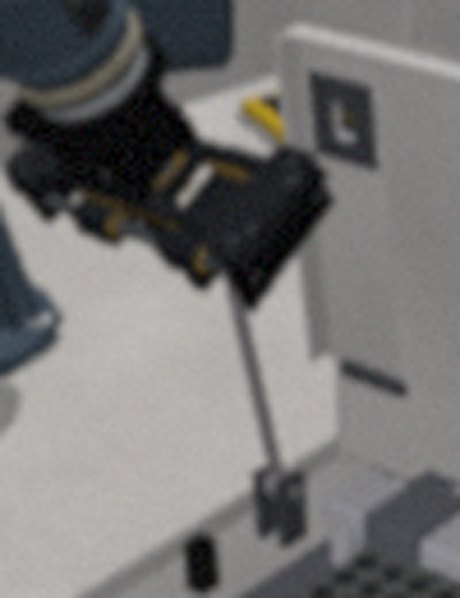

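The rod is now centred between the open fingers, tip at (320,205), and still at about 1.39. I'll close with the full command and a firmer squeeze.

{"api": "drive_tool", "payload": {"plan": [{"offset": [0, 0, 0], "delta_rot": [0, 0, 0], "jaw": 0}, {"offset": [0, 0, 0], "delta_rot": [0, 0, 0], "jaw": 0}, {"offset": [0, 0, 0], "delta_rot": [0, 0, 0], "jaw": 0}, {"offset": [0, 0, 0], "delta_rot": [0, 0, 0], "jaw": 0}, {"offset": [0, 0, 0], "delta_rot": [0, 0, 0], "jaw": 0}, {"offset": [0, 0, 0], "delta_rot": [0, 0, 0], "jaw": 0}, {"offset": [0, 0, 0], "delta_rot": [0, 0, 0], "jaw": 0}, {"offset": [0, 0, 0], "delta_rot": [0, 0, 0], "jaw": 0}], "squeeze": 30}}

```text
time: 11.88
position: [0.4722, -0.0364, 0.223]
tool_rot: [0.964, 0.058, -0.015, -0.258]
ft_force: [-1.0, 0.8, 1.4]
grip_width: 0.0081
```

```bash
python3 - <<'E'
from h import *
o=get_obs(); T=T_obs(o); l=loc(o["position"])[0]; print(l,o["ft_force"],o["grip_width"])
z=T[:3,2]; al=np.arctan2(z[:2]@xa,-z[2]); yv=T[:3,1]; print("alpha",np.degrees(al), "y lateral",yv[:2]@ya)
# rod point: where rod line (phi) passes the tool z axis
for ph in (1.37,1.39,1.41):
    d=np.array([-np.cos(ph),np.sin(ph)]);q=np.array([.025,.07]);tc=np.array([l[0],l[2]]);zz=np.array([np.sin(al),-np.cos(al)])
    s=np.linalg.solve(np.c_[d,zz],tc-q); print(ph,"r",s[0],"dz",s[1])
    for p in np.linspace(ph,1.62,5)[1:]:
        dd=np.array([-np.cos(p),np.sin(p)]); D=s[0]*(dd-d); print("   ",round(p,3),"ty",100*(D@[-np.cos(al),-np.sin(al)]),"tz",100*(D@zz))
E
```

```text
[0.00130197 0.11373975 0.22299058] [-0.95168675  0.81672501  1.43611263] 0.008131779622064657
alpha 29.92437449459247 y lateral 0.0008371821051704122
1.37 r 0.17653893256534609 dz 0.02307799549171503
    1.432 ty -1.0352678777144197 tz 0.38111132922643143
    1.495 ty -2.0447104523295856 tz 0.8261406680866494
    1.558 ty -3.024385872193895 tz 1.333350186536121
    1.62 ty -3.9704685257580272 tz 1.9007592422596846
1.39 r 0.16656978895593494 dz 0.012535422118693018
    1.448 ty -0.8927574625963709 tz 0.3465065811622374
    1.505 ty -1.7641263408854266 tz 0.7437457732864776
    1.562 ty -2.611226465191279 tz 1.1904045661152571
    1.62 ty -3.431257882300927 tz 1.685006600849644
1.41 r 0.1577260936388429 dz 0.00311631614096678
    1.462 ty -0.7665058756619411 tz 0.31304620318514154
    1.515 ty -1.515528276106372 tz 0.6658841637072216
    1.568 ty -2.2450031824867307 tz 1.0575415952903318
    1.62 ty -2.952920441363065 tz 1.4869392400648809
```

{"api": "drive_tool", "payload": {"plan": [{"offset": [0, -0.6, 0.2], "delta_rot": [2.1, 0, 0], "jaw": 0}, {"offset": [0, -1.2, 0.45], "delta_rot": [4.2, 0, 0], "jaw": 0}, {"offset": [0, -1.8, 0.7], "delta_rot": [6.3, 0, 0], "jaw": 0}, {"offset": [0, -2.4, 1.0], "delta_rot": [8.4, 0, 0], "jaw": 0}, {"offset": [0, -3.0, 1.3], "delta_rot": [10.5, 0, 0], "jaw": 0}, {"offset": [0, -3.6, 1.65], "delta_rot": [12.6, 0, 0], "jaw": 0}, {"offset": [0, -3.6, 1.65], "delta_rot": [12.6, 0, 0], "jaw": 0}, {"offset": [0, -3.6, 1.65], "delta_rot": [12.6, 0, 0], "jaw": 0}]}}

```text
time: 12.55
position: [0.4673, 0.0039, 0.227]
tool_rot: [0.929, 0.055, -0.022, -0.365]
ft_force: [-2.0, -0.4, 5.5]
grip_width: 0.0084
```

```bash
cat > rodang.py <<'E'
from h import *
import sys
tag=sys.argv[1]
im=camera("scene"); w=camera("wrist"); o=get_obs(); T=T_obs(o); l=loc(o["position"])[0]; print(l,o["ft_force"],o["grip_width"],o["time"])
z=T[:3,2]; al=np.arctan2(z[:2]@xa,-z[2]); print("alpha",np.degrees(al))
P=loc((T@[0,0,-.0125,1])[:3])[0]; print("phi from grip",np.arctan2(P[2]-.07,.025-P[0]),"r",np.hypot(P[2]-.07,.025-P[0]))
g=im.astype(int).sum(2)//3
for r in (158,162,166,170,174,178): print(r,g[r,262:290].tolist())
cv2.imwrite(f"pics/s{tag}.png",im[:,:,::-1]);cv2.imwrite(f"pics/w{tag}.png",w[:,:,::-1]);np.save(f"w{tag}.npy",T)
a=im[100:230,220:320,::-1]; cv2.imwrite(f"pics/s{tag}y.png",cv2.resize(a,None,fx=4.6,fy=4.6,interpolation=cv2.INTER_CUBIC))
E
python3 rodang.py 6
```

```text
[0.04177644 0.11377427 0.22695643] [-1.89403036 -0.63273456  4.38571754] 0.008182162461558158 12.65
alpha 42.8193154735309
phi from grip 1.6205990347678587 r 0.16633141989563296
158 [175, 172, 169, 168, 159, 149, 138, 122, 110, 134, 156, 159, 150, 137, 116, 84, 48, 22, 16, 19, 14, 19, 15, 26, 13, 19, 47, 88]
162 [176, 176, 177, 174, 175, 176, 178, 177, 175, 176, 174, 175, 174, 175, 164, 148, 114, 95, 104, 122, 101, 61, 34, 29, 50, 84, 105, 117]
166 [178, 178, 179, 177, 180, 180, 177, 178, 178, 177, 176, 177, 177, 178, 177, 165, 122, 96, 107, 149, 176, 187, 180, 165, 136, 114, 108, 110]
170 [176, 180, 178, 176, 178, 177, 176, 174, 174, 179, 172, 175, 178, 176, 177, 163, 128, 99, 110, 148, 175, 183, 181, 174, 148, 123, 110, 110]
174 [180, 179, 176, 176, 175, 174, 173, 177, 173, 178, 173, 176, 174, 176, 176, 163, 129, 100, 105, 131, 166, 178, 179, 178, 163, 134, 112, 109]
178 [172, 173, 171, 171, 175, 172, 172, 175, 173, 174, 174, 174, 173, 174, 176, 166, 134, 103, 106, 135, 167, 179, 179, 176, 172, 159, 155, 164]
```

View pics/s6y.png

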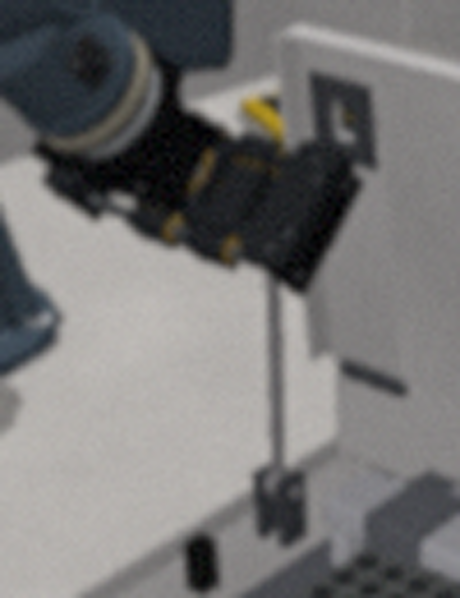

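View pics/w6.png

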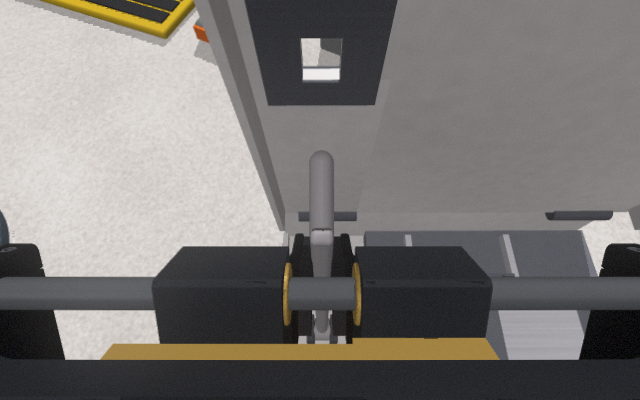

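```bash
cat > phi.py <<'E'
from h import *
def phi(im,r0,r1,c0,c1,verbose=True):
    g=im.astype(float).sum(2)/3; uv=[]
    for r in range(r0,r1):
        s=g[r,c0:c1]; w=np.clip(165-s,0,None)**1; k=np.argmin(s); lo=max(k-3,0); ww=w[lo:k+4]; uv.append(((ww*np.arange(c0+lo,c0+lo+len(ww))).sum()/ww.sum(),r))
    o,d=ray("scene",uv)
    n=np.r_[ya,0]; p0=glob([(0,.115,0)])[0]
    X=o+d*(((p0-o)@n)/(d@n))[:,None]; L=loc(X)[:,[0,2]]
    c=L.mean(0);v=np.linalg.svd(L-c)[2][0]; v*=np.sign(v[1])
    if verbose: print("cols",[round(u[0],1) for u in uv][::4]);print("z range",L[:,1].min().round(3),L[:,1].max().round(3))
    a=np.arctan2(v[1],-v[0]); x70=c[0]+v[0]/v[1]*(.07-c[1]); print("phi slope",a,"x at pivot height",x70,"phi via pivot(.025)",np.arctan2(c[1]-.07,.025-c[0]),"via measured",)
    return a
if __name__=="__main__":
    im=cv2.imread("pics/s6.png")[:,:,::-1]; phi(im,166,196,274,286)
    im=cv2.imread("pics/s4.png")[:,:,::-1]; phi(im,155,190,262,282)
    im=cv2.imread("pics/s5.png") if 0 else None
E
python3 phi.py
```

```text
cols [np.float64(279.2), np.float64(279.3), np.float64(279.4), np.float64(279.5), np.float64(279.6), np.float64(279.6), np.float64(279.7), np.float64(279.7)]
z range 0.102 0.195
phi slope 1.627429786883517 x at pivot height 0.025797546922874098 phi via pivot(.025) 1.6375081998005698 via measured
cols [np.float64(268.6), np.float64(269.6), np.float64(270.5), np.float64(271.5), np.float64(272.4), np.float64(273.3), np.float64(274.2), np.float64(275.1), np.float64(276.0)]
z range 0.128 0.243
phi slope 1.3957919602398718 x at pivot height 0.02590651748575916 phi via pivot(.025) 1.40334070406012 via measured
```

The rod stands at 1.62–1.63 by both the scene line fit and the grip pose, inside 1.56–1.66. I'll open, retreat along the fingers and re-check.

{"api": "drive_tool", "payload": {"plan": [{"offset": [0, 0, 0], "delta_rot": [0, 0, 0], "jaw": 3}, {"offset": [0, 0, 0], "delta_rot": [0, 0, 0], "jaw": 3}, {"offset": [0, 0, 0], "delta_rot": [0, 0, 0], "jaw": 3}, {"offset": [0, 0, -1.5], "delta_rot": [0, 0, 0], "jaw": 3}, {"offset": [0, 0, -3], "delta_rot": [0, 0, 0], "jaw": 3}, {"offset": [0, 0, -5], "delta_rot": [0, 0, 0], "jaw": 3}, {"offset": [0, 0, -7], "delta_rot": [0, 0, 0], "jaw": 3}, {"offset": [0, 0, -8.5], "delta_rot": [0, 0, 0], "jaw": 3}]}}

```text
time: 13.32
position: [0.4752, -0.0553, 0.2898]
tool_rot: [0.93, 0.055, -0.021, -0.362]
ft_force: [-0.0, 0.5, 0.6]
grip_width: 0.0296
```

```bash
python3 - <<'E'
from h import *
from phi import phi
im=camera("scene"); w=camera("wrist"); o=get_obs(); print(o["position"],o["tool_rot"],loc(o["position"]),o["time"])
cv2.imwrite("pics/s7.png",im[:,:,::-1]);cv2.imwrite("pics/w7.png",w[:,:,::-1]);np.save("w7.npy",T_obs(o))
phi(im,152,196,274,286)
a=im[90:230,220:330,::-1]; cv2.imwrite("pics/s7y.png",cv2.resize(a,None,fx=4.2,fy=4.2,interpolation=cv2.INTER_CUBIC))
E
```

```text
[ 0.47609507 -0.05619665  0.28999195] [ 0.93087873  0.0553568  -0.01937887 -0.36058962] [[-0.01884392  0.112282    0.28999195]] 13.4167
cols [np.float64(278.6), np.float64(278.8), np.float64(278.8), np.float64(279.1), np.float64(279.3), np.float64(279.3), np.float64(279.4), np.float64(279.5), np.float64(279.5), np.float64(279.7), np.float64(279.8)]
z range 0.102 0.238
phi slope 1.6168388753989091 x at pivot height 0.026484543156287225 phi via pivot(.025) 1.631514012112082 via measured
```

View pics/s7y.png

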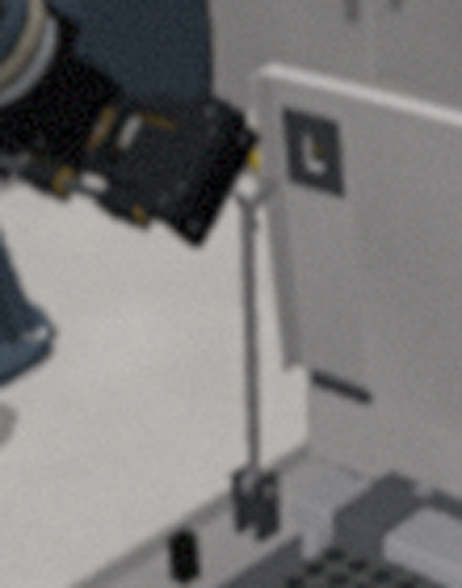

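The rod stands free at about 1.617. Now back over the cover to the handle, going up first.

{"api": "drive_tool", "payload": {"plan": [{"offset": [0, -1.5, -2], "delta_rot": [-6, 0, 0], "jaw": 3.5}, {"offset": [0, -3, -4], "delta_rot": [-13, 0, 0], "jaw": 3.5}, {"offset": [0, -5, -6], "delta_rot": [-20, 0, 0], "jaw": 3.5}, {"offset": [0, -7, -8], "delta_rot": [-27, 0, 0], "jaw": 3.5}, {"offset": [0, -9, -10], "delta_rot": [-34, 0, 0], "jaw": 3.5}, {"offset": [0, -10.5, -11.5], "delta_rot": [-40, 0, 0], "jaw": 3.5}, {"offset": [0, -10.5, -11.5], "delta_rot": [-42.5, 0, 0], "jaw": 3.5}, {"offset": [0, -10.5, -11.5], "delta_rot": [-42.5, 0, 0], "jaw": 3.5}]}}

```text
time: 14.08
position: [0.4742, -0.0518, 0.446]
tool_rot: [0.998, 0.062, 0.002, 0.0]
ft_force: [0.1, -0.3, -0.5]
grip_width: 0.0352
```

{"api": "drive_tool", "payload": {"plan": [{"offset": [1, -1.5, 0], "delta_rot": [0, 0, 6.5], "jaw": 3.5}, {"offset": [2, -3, 0], "delta_rot": [0, 0, 13], "jaw": 3.5}, {"offset": [3.5, -5, 0], "delta_rot": [0, 0, 19.5], "jaw": 3.5}, {"offset": [5, -7, 0], "delta_rot": [0, 0, 26], "jaw": 3.5}, {"offset": [6.5, -9, 0], "delta_rot": [0, 0, 32.5], "jaw": 3.5}, {"offset": [8, -11, 0], "delta_rot": [0, 0, 39], "jaw": 3.5}, {"offset": [9.5, -13.5, 0], "delta_rot": [0, 0, 45.5], "jaw": 3.5}, {"offset": [11.4, -16.3, 0], "delta_rot": [0, 0, 52], "jaw": 3.5}]}}

```text
time: 14.75
position: [0.5679, 0.1211, 0.442]
tool_rot: [0.922, -0.387, -0.003, 0.001]
ft_force: [0.2, -0.9, -0.1]
grip_width: 0.0348
```

{"api": "drive_tool", "payload": {"plan": [{"offset": [0, 0, 0], "delta_rot": [0, 0, 6.5], "jaw": 3.5}, {"offset": [0, 0, 0], "delta_rot": [0, 0, 13], "jaw": 3.5}, {"offset": [0, 0, 0], "delta_rot": [0, 0, 19.5], "jaw": 3.5}, {"offset": [0, 0, 0], "delta_rot": [0, 0, 26], "jaw": 3.5}, {"offset": [0, 0, 0], "delta_rot": [0, 0, 32.5], "jaw": 3.5}, {"offset": [0, 0, 0], "delta_rot": [0, 0, 38.6], "jaw": 3.5}, {"offset": [0, 0, 0], "delta_rot": [0, 0, 38.6], "jaw": 3.5}, {"offset": [0, 0, 0], "delta_rot": [0, 0, 38.6], "jaw": 3.5}]}}

```text
time: 15.42
position: [0.5679, 0.1204, 0.4426]
tool_rot: [0.745, -0.667, -0.002, 0.001]
ft_force: [-0.2, -0.7, 0.2]
grip_width: 0.0353
```

```bash
python3 - <<'E'
from h import *
w=camera("wrist"); o=get_obs(); print(o["position"],o["tool_rot"],loc(o["position"]),o["time"])
cv2.imwrite("pics/w8.png",w[:,:,::-1]);np.save("w8.npy",T_obs(o))
E
```

```text
[0.56802599 0.12037517 0.4430477 ] [ 0.74521919 -0.66681698 -0.00160572  0.00094093] [[ 1.45404756e-01 -1.95877668e-04  4.43047700e-01]] 15.4667
```

View pics/w8.png

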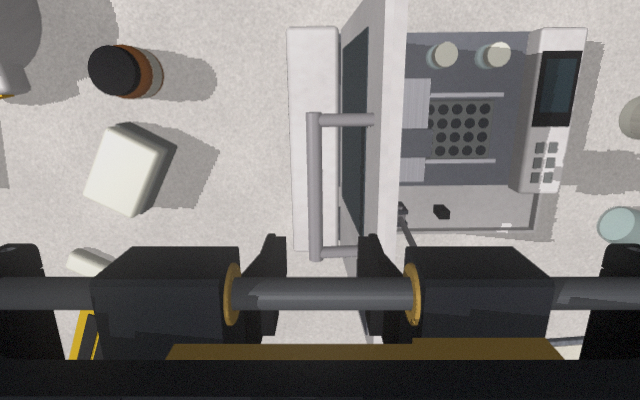

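The bar runs from (313,115) to (315,260), slightly left of the tool axis, and the cover is still upright.

```bash
python3 - <<'E'
from h import *
T=np.load("w8.npy")
W=onz("wrist",[(313.2,118),(315,256)],.3255+.005,T); print(loc(W)); m=W.mean(0); print("in tool cm",((np.linalg.inv(T)@np.r_[m,1])[:3]*100).round(2))
for th in (1.4,1.45,1.5,1.55): print(th,.115-(.212*np.cos(th)-.052*np.sin(th)),.11+.212*np.sin(th)+.052*np.cos(th))
E
```

```text
[[ 0.15017879 -0.05646179  0.3305    ]
 [ 0.15045557  0.0566575   0.3305    ]]
in tool cm [-4.800e-01 -1.000e-02  1.126e+01]
1.4 0.13021035166454883 0.3277536341883661
1.45 0.14107448842807288 0.32672129810707184
1.5 0.15187345254985782 0.3251472716467801
1.55 0.16258025224359096 0.3230354890539045
```

{"api": "drive_tool", "payload": {"plan": [{"offset": [-0.5, 0, 2.5], "delta_rot": [0, 0, 0], "jaw": 3.5}, {"offset": [-0.5, 0, 5], "delta_rot": [0, 0, 0], "jaw": 3.5}, {"offset": [-0.5, 0, 7.5], "delta_rot": [0, 0, 0], "jaw": 3.5}, {"offset": [-0.5, 0, 10], "delta_rot": [0, 0, 0], "jaw": 3.5}, {"offset": [-0.5, 0, 12], "delta_rot": [0, 0, 0], "jaw": 3.5}, {"offset": [-0.5, 0, 13.5], "delta_rot": [0, 0, 0], "jaw": 3.5}, {"offset": [-0.5, 0, 13.5], "delta_rot": [0, 0, 0], "jaw": 3.5}, {"offset": [-0.5, 0, 13.5], "delta_rot": [0, 0, 0], "jaw": 0}], "squeeze": 30}}

```text
time: 16.13
position: [0.5673, 0.1255, 0.3088]
tool_rot: [0.745, -0.667, -0.001, 0.001]
ft_force: [-0.1, -0.5, 0.3]
grip_width: 0.033
```

{"api": "drive_tool", "payload": {"plan": [{"offset": [0, 0, 0], "delta_rot": [0, 0, 0], "jaw": 0}, {"offset": [0, 0, 0], "delta_rot": [0, 0, 0], "jaw": 0}, {"offset": [0, 0, 0], "delta_rot": [0, 0, 0], "jaw": 0}, {"offset": [0, 0, 0], "delta_rot": [0, 0, 0], "jaw": 0}, {"offset": [0, 0, 0], "delta_rot": [0, 0, 0], "jaw": 0}, {"offset": [0, 0, 0], "delta_rot": [0, 0, 0], "jaw": 0}, {"offset": [0, 0, 0], "delta_rot": [0, 0, 0], "jaw": 0}, {"offset": [0, 0, 0], "delta_rot": [0, 0, 0], "jaw": 0}]}}

```text
time: 16.8
position: [0.5684, 0.1257, 0.3111]
tool_rot: [0.745, -0.668, 0.001, -0.001]
ft_force: [0.4, 0.3, 5.2]
grip_width: 0.0109
```

```bash
python3 - <<'E'
from h import *
o=get_obs(); l=loc(o["position"])[0]; print(l,o["ft_force"],o["time"],o["tool_rot"],o["grip_width"])
def hh(t): return np.array([.115-(.212*np.cos(t)-.052*np.sin(t)),.11+.212*np.sin(t)+.052*np.cos(t)])
ts=np.linspace(1.3,1.6,601); x=np.array([hh(t)[0] for t in ts]); th=ts[np.argmin(abs(x-l[0]))]; print("theta",th,"bar z",hh(th)[1])
for a,b in ((th,1.32),(1.32,1.2),(1.2,1.08),(1.08,1.0)):
    print([( round(t,3),round(100*(hh(a)[0]-hh(t)[0]),2),round(100*(hh(a)[1]-hh(t)[1]),2)) for t in np.linspace(a,b,9)[1:]])
E
```

```text
[ 0.15067121 -0.00124272  0.31110436] [0.37294729 0.30397256 5.18369096] 16.8 [ 0.74456556 -0.66754819  0.00085425 -0.00089694] 0.010874141312594988
theta 1.4945000000000002 bar z 0.3253468205190551
[(np.float64(1.473), np.float64(0.47), np.float64(-0.07)), (np.float64(1.451), np.float64(0.94), np.float64(-0.14)), (np.float64(1.429), np.float64(1.42), np.float64(-0.19)), (np.float64(1.407), np.float64(1.89), np.float64(-0.23)), (np.float64(1.385), np.float64(2.37), np.float64(-0.26)), (np.float64(1.364), np.float64(2.84), np.float64(-0.28)), (np.float64(1.342), np.float64(3.32), np.float64(-0.29)), (np.float64(1.32), np.float64(3.79), np.float64(-0.29))]
[(np.float64(1.305), np.float64(0.33), np.float64(0.01)), (np.float64(1.29), np.float64(0.65), np.float64(0.02)), (np.float64(1.275), np.float64(0.98), np.float64(0.03)), (np.float64(1.26), np.float64(1.31), np.float64(0.05)), (np.float64(1.245), np.float64(1.63), np.float64(0.08)), (np.float64(1.23), np.float64(1.96), np.float64(0.11)), (np.float64(1.215), np.float64(2.29), np.float64(0.14)), (np.float64(1.2), np.float64(2.61), np.f
[... 212 characters left out ...]
t64(1.29), np.float64(0.21)), (np.float64(1.125), np.float64(1.61), np.float64(0.27)), (np.float64(1.11), np.float64(1.93), np.float64(0.34)), (np.float64(1.095), np.float64(2.25), np.float64(0.42)), (np.float64(1.08), np.float64(2.57), np.float64(0.5))]
[(np.float64(1.07), np.float64(0.21), np.float64(0.06)), (np.float64(1.06), np.float64(0.42), np.float64(0.11)), (np.float64(1.05), np.float64(0.63), np.float64(0.17)), (np.float64(1.04), np.float64(0.84), np.float64(0.23)), (np.float64(1.03), np.float64(1.05), np.float64(0.3)), (np.float64(1.02), np.float64(1.26), np.float64(0.36)), (np.float64(1.01), np.float64(1.47), np.float64(0.43)), (np.float64(1.0), np.float64(1.67), np.float64(0.5))]
```

Gripped, cover at 1.49. I'll lower it slowly, watching the force.

{"api": "drive_tool", "payload": {"plan": [{"offset": [0.45, 0, -0.05], "delta_rot": [0, 0, 0], "jaw": 0}, {"offset": [0.95, 0, -0.15], "delta_rot": [0, 0, 0], "jaw": 0}, {"offset": [1.4, 0, -0.2], "delta_rot": [0, 0, 0], "jaw": 0}, {"offset": [1.9, 0, -0.25], "delta_rot": [0, 0, 0], "jaw": 0}, {"offset": [2.35, 0, -0.25], "delta_rot": [0, 0, 0], "jaw": 0}, {"offset": [2.85, 0, -0.3], "delta_rot": [0, 0, 0], "jaw": 0}, {"offset": [3.3, 0, -0.3], "delta_rot": [0, 0, 0], "jaw": 0}, {"offset": [3.8, 0, -0.3], "delta_rot": [0, 0, 0], "jaw": 0}]}}

```text
time: 17.47
position: [0.573, 0.0874, 0.3133]
tool_rot: [0.744, -0.668, 0.001, -0.001]
ft_force: [2.9, 1.7, 4.9]
grip_width: 0.0107
```

```bash
cat > chk.py <<'E'
from h import *
import sys
tag=sys.argv[1]
im=camera("scene"); o=get_obs(); l=loc(o["position"])[0]; print(l,o["ft_force"],o["time"],o["grip_width"])
def hh(t): return np.array([.115-(.212*np.cos(t)-.052*np.sin(t)),.11+.212*np.sin(t)+.052*np.cos(t)])
ts=np.linspace(.9,1.6,1401); x=np.array([hh(t)[0] for t in ts]); th=ts[np.argmin(abs(x-l[0]))]; print("theta from TCP",th)
cv2.imwrite(f"pics/s{tag}.png",im[:,:,::-1])
a=im[80:230,210:370,::-1]; cv2.imwrite(f"pics/s{tag}y.png",cv2.resize(a,None,fx=4.2,fy=4.2,interpolation=cv2.INTER_CUBIC))
E
python3 chk.py 9
```

```text
[ 0.11090034 -0.00118205  0.3131698 ] [3.19251803 0.29096473 4.89562852] 17.5167 0.010895673486454377
theta from TCP 1.3115
```

View pics/s9y.png

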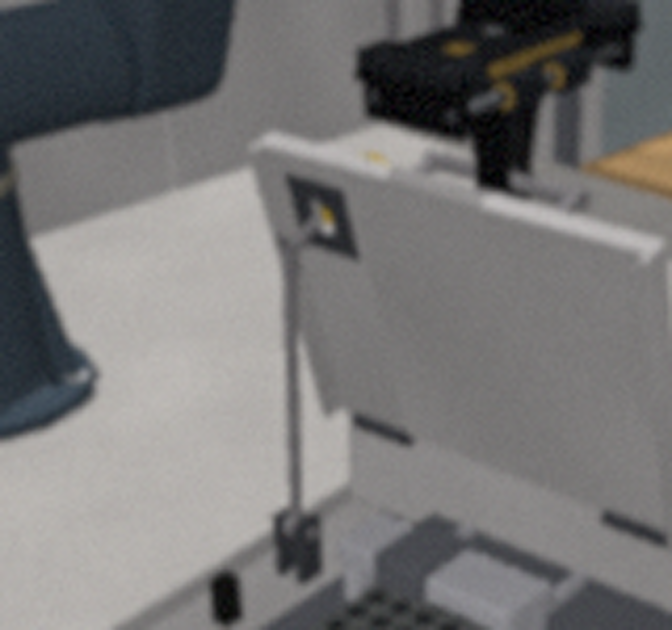

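The tip at zoom (308,230) is just entering the hole at (322,215). I continue slowly.

{"api": "drive_tool", "payload": {"plan": [{"offset": [0.3, 0, 0], "delta_rot": [0, 0, 0], "jaw": 0}, {"offset": [0.65, 0, 0], "delta_rot": [0, 0, 0], "jaw": 0}, {"offset": [1.0, 0, 0.05], "delta_rot": [0, 0, 0], "jaw": 0}, {"offset": [1.3, 0, 0.05], "delta_rot": [0, 0, 0], "jaw": 0}, {"offset": [1.65, 0, 0.1], "delta_rot": [0, 0, 0], "jaw": 0}, {"offset": [1.95, 0, 0.1], "delta_rot": [0, 0, 0], "jaw": 0}, {"offset": [2.3, 0, 0.15], "delta_rot": [0, 0, 0], "jaw": 0}, {"offset": [2.6, 0, 0.2], "delta_rot": [0, 0, 0], "jaw": 0}]}}

```text
time: 18.18
position: [0.576, 0.0616, 0.3109]
tool_rot: [0.744, -0.668, 0.001, -0.001]
ft_force: [5.2, 0.4, 2.7]
grip_width: 0.011
```

```bash
python3 chk.py 10
```

```text
[ 0.08545497 -0.00098722  0.31077675] [ 5.90564631 -0.16844804  2.6364138 ] 18.2333 0.010662799353552823
theta from TCP 1.1945000000000001
```

View pics/s10y.png

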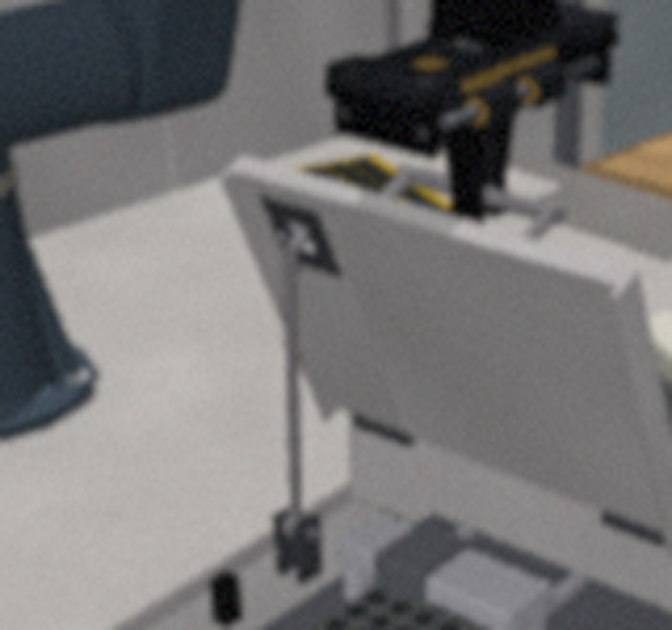

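The tip is in the hole at zoom (300,240). I continue to about 1.08.

{"api": "drive_tool", "payload": {"plan": [{"offset": [0.3, 0, 0.05], "delta_rot": [0, 0, 0], "jaw": 0}, {"offset": [0.65, 0, 0.1], "delta_rot": [0, 0, 0], "jaw": 0}, {"offset": [0.95, 0, 0.15], "delta_rot": [0, 0, 0], "jaw": 0}, {"offset": [1.3, -0.05, 0.2], "delta_rot": [0, 0, 0], "jaw": 0}, {"offset": [1.6, -0.05, 0.25], "delta_rot": [0, 0, 0], "jaw": 0}, {"offset": [1.9, -0.1, 0.35], "delta_rot": [0, 0, 0], "jaw": 0}, {"offset": [2.2, -0.1, 0.4], "delta_rot": [0, 0, 0], "jaw": 0}, {"offset": [2.5, -0.1, 0.5], "delta_rot": [0, 0, 0], "jaw": 0}]}}

```text
time: 18.9
position: [0.5788, 0.037, 0.3055]
tool_rot: [0.744, -0.668, 0.0, -0.0]
ft_force: [4.4, 0.6, 4.1]
grip_width: 0.0108
```

```bash
python3 chk.py 11
```

```text
[ 0.06066039 -0.00085141  0.30539568] [ 5.09855256 -0.32834849  0.88149765] 18.95 0.011110253528363274
theta from TCP 1.0785
```

View pics/s11y.png

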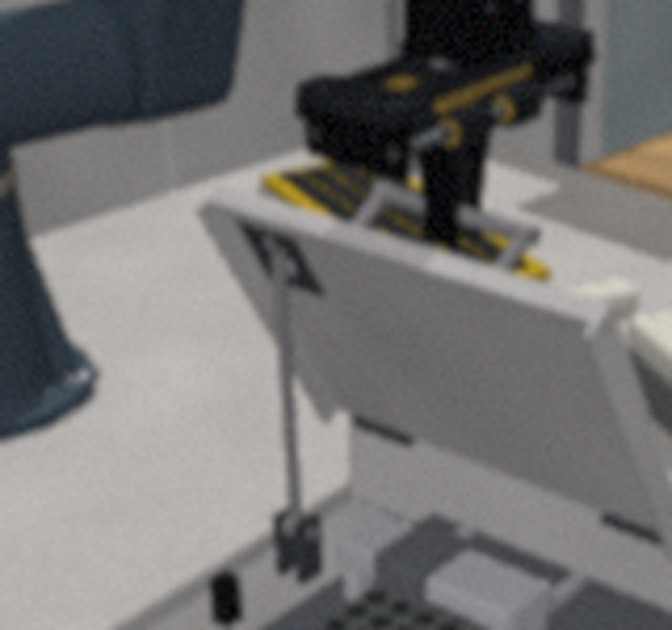

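{"api": "drive_tool", "payload": {"plan": [{"offset": [0.15, 0, 0.05], "delta_rot": [0, 0, 0], "jaw": 0}, {"offset": [0.3, 0, 0.1], "delta_rot": [0, 0, 0], "jaw": 0}, {"offset": [0.45, 0, 0.1], "delta_rot": [0, 0, 0], "jaw": 0}, {"offset": [0.6, 0, 0.15], "delta_rot": [0, 0, 0], "jaw": 0}, {"offset": [0.7, 0, 0.2], "delta_rot": [0, 0, 0], "jaw": 0}, {"offset": [0.8, 0, 0.2], "delta_rot": [0, 0, 0], "jaw": 0}, {"offset": [0.9, 0, 0.25], "delta_rot": [0, 0, 0], "jaw": 0}, {"offset": [0.9, 0, 0.25], "delta_rot": [0, 0, 0], "jaw": 0}]}}

```text
time: 19.62
position: [0.5797, 0.0284, 0.3031]
tool_rot: [0.744, -0.668, -0.0, -0.0]
ft_force: [6.0, 0.7, 2.0]
grip_width: 0.0111
```

```bash
python3 chk.py 12; python3 - <<'E'
from phi import *
im=cv2.imread("pics/s12.png")[:,:,::-1]
phi(im,155,195,268,286)
E
```

```text
[ 0.05267994 -0.0007558   0.30309061] [5.58280725 2.19395932 2.50138688] 19.6667 0.010959592958096601
theta from TCP 1.0405
cols [np.float64(275.1), np.float64(276.0), np.float64(276.6), np.float64(277.5), np.float64(277.0), np.float64(277.1), np.float64(277.5), np.float64(277.8), np.float64(278.4), np.float64(278.6)]
z range 0.106 0.234
phi slope 1.5597833164167052 x at pivot height 0.024258033876014946 phi via pivot(.025) 1.5524461553863211 via measured
```

View pics/s12y.png

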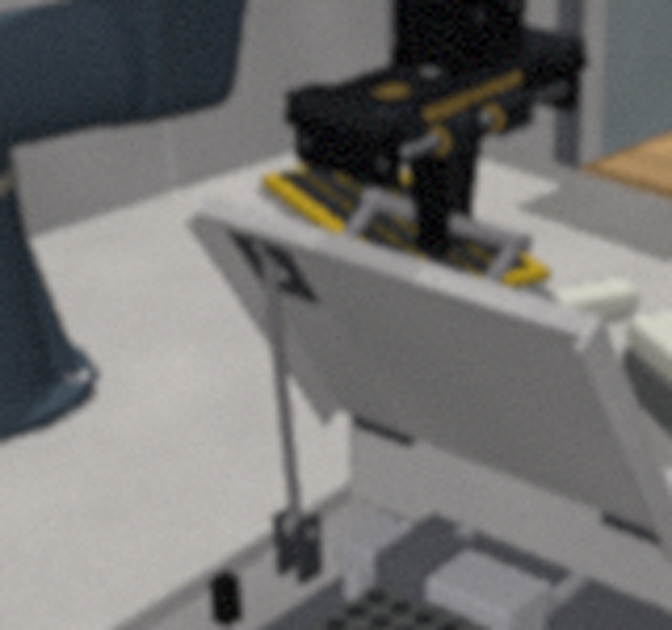

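{"api": "drive_tool", "payload": {"plan": [{"offset": [0.1, 0, 0.05], "delta_rot": [0, 0, 0], "jaw": 0}, {"offset": [0.2, 0, 0.05], "delta_rot": [0, 0, 0], "jaw": 0}, {"offset": [0.3, 0, 0.1], "delta_rot": [0, 0, 0], "jaw": 0}, {"offset": [0.4, 0, 0.1], "delta_rot": [0, 0, 0], "jaw": 0}, {"offset": [0.4, 0, 0.1], "delta_rot": [0, 0, 0], "jaw": 0}, {"offset": [0.4, 0, 0.1], "delta_rot": [0, 0, 0], "jaw": 0}, {"offset": [0.4, 0, 0.1], "delta_rot": [0, 0, 0], "jaw": 0}, {"offset": [0.4, 0, 0.1], "delta_rot": [0, 0, 0], "jaw": 0}]}}

```text
time: 20.33
position: [0.5799, 0.0273, 0.3028]
tool_rot: [0.745, -0.667, -0.002, -0.003]
ft_force: [4.5, 8.8, 4.0]
grip_width: 0.0109
```

```bash
python3 chk.py 13; python3 - <<'E'
from phi import *
im=cv2.imread("pics/s13.png")[:,:,::-1]
phi(im,172,195,268,286)
E
```

```text
[ 0.05166972 -0.00080745  0.30279034] [3.60780106 7.92120842 5.22631361] 20.3833 0.010981613445764846
theta from TCP 1.036
cols [np.float64(276.7), np.float64(277.1), np.float64(277.5), np.float64(277.7), np.float64(278.5), np.float64(278.7)]
z range 0.107 0.181
phi slope 1.522016389293665 x at pivot height 0.026257102838526968 phi via pivot(.025) 1.5389562880855479 via measured
```

Holding force rose to about 8 N with no further movement: θ = 1.036, rod ≈ 1.53. The cover is resting on the rod. I'll relieve the push, open and withdraw upwards.

{"api": "drive_tool", "payload": {"plan": [{"offset": [-0.2, 0, 0], "delta_rot": [0, 0, 0], "jaw": 0}, {"offset": [-0.2, 0, 0], "delta_rot": [0, 0, 0], "jaw": 2.5}, {"offset": [-0.2, 0, 0], "delta_rot": [0, 0, 0], "jaw": 2.5}, {"offset": [-0.2, 0, 0], "delta_rot": [0, 0, 0], "jaw": 2.5}, {"offset": [-0.2, 0, -1.5], "delta_rot": [0, 0, 0], "jaw": 2.5}, {"offset": [-0.2, 0, -4], "delta_rot": [0, 0, 0], "jaw": 2.5}, {"offset": [-0.2, 0, -7], "delta_rot": [0, 0, 0], "jaw": 2.5}, {"offset": [-0.2, 0, -10], "delta_rot": [0, 0, 0], "jaw": 2.5}]}}

```text
time: 21.05
position: [0.5777, 0.0257, 0.4016]
tool_rot: [0.744, -0.668, -0.002, 0.002]
ft_force: [-0.1, -0.1, 0.1]
grip_width: 0.0248
```

```bash
python3 chk.py 14; python3 - <<'E'
from h import *
w=camera("wrist"); cv2.imwrite("pics/w14.png",w[:,:,::-1]); o=get_obs(); np.save("w14.npy",T_obs(o)); print(o["position"],o["tool_rot"])
from phi import *
im=cv2.imread("pics/s14.png")[:,:,::-1]
phi(im,172,195,268,286)
E
```

```text
[ 0.04947078 -0.00169601  0.40924408] [ 1.61721029 -0.48032672  4.65375701] 21.1 0.024694081608076977
theta from TCP 1.0255
[0.58104743 0.02534695 0.40713379] [ 0.74426377 -0.66787378  0.00365362 -0.00164413]
cols [np.float64(276.7), np.float64(277.1), np.float64(277.4), np.float64(277.9), np.float64(278.5), np.float64(278.8)]
z range 0.107 0.181
phi slope 1.5228229642172515 x at pivot height 0.02639210673424276 phi via pivot(.025) 1.5416070344352006 via measured
```

View pics/s14y.png

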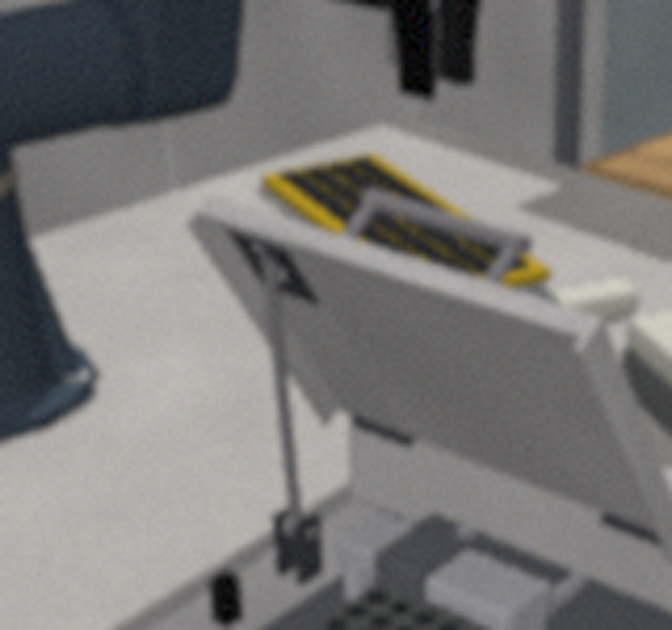

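View pics/w14.png

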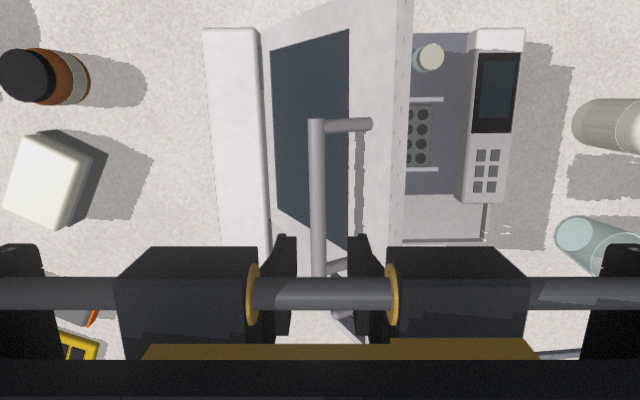

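The cover rests on the rod untouched, rod ≈ 1.53. Before the tray push I locate the end stop, the dark bar behind the gantry at (413–507,~198) in w5 and (415–508,~241) in w4, and the tray in the earlier pictures.

```bash
python3 - <<'E'
from h import *
T5=np.load("w5.npy");T4=np.load("w4.npy")
for z in (.052,.06,.07,.08): print(z,"w5",loc(onz("wrist",[(414,192),(414,200),(507,200)],z,T5)).round(4)[:,:2].tolist(),"w4",loc(onz("wrist",[(417,237),(417,244),(509,244)],z,T4)).round(4)[:,:2].tolist())
for n in "45":
    a=cv2.imread(f"pics/w{n}.png")[130:290,360:620]; cv2.imwrite(f"pics/w{n}z.png",cv2.resize(a,None,fx=3,fy=3,interpolation=cv2.INTER_CUBIC))
E
```

```text
0.052 w5 [[0.0744, 0.0201], [0.0662, 0.0206], [0.066, -0.0722]] w4 [[0.0713, 0.0202], [0.0642, 0.0206], [0.0642, -0.0724]]
0.06 w5 [[0.0724, 0.0222], [0.0643, 0.0227], [0.0641, -0.068]] w4 [[0.0702, 0.0223], [0.0633, 0.0227], [0.0633, -0.0683]]
0.07 w5 [[0.0698, 0.0248], [0.062, 0.0253], [0.0618, -0.0627]] w4 [[0.0689, 0.0249], [0.0622, 0.0253], [0.0622, -0.0631]]
0.08 w5 [[0.0672, 0.0275], [0.0597, 0.0279], [0.0595, -0.0574]] w4 [[0.0676, 0.0275], [0.0611, 0.0279], [0.0611, -0.0579]]
```

View pics/w5z.png

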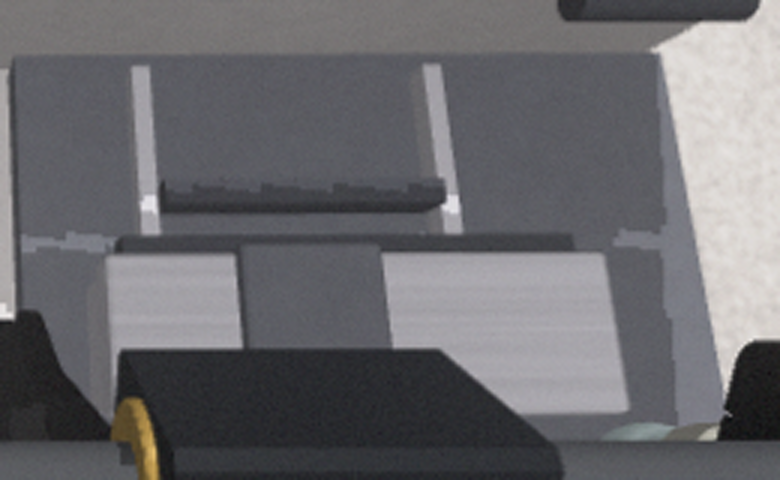

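View pics/w4z.png

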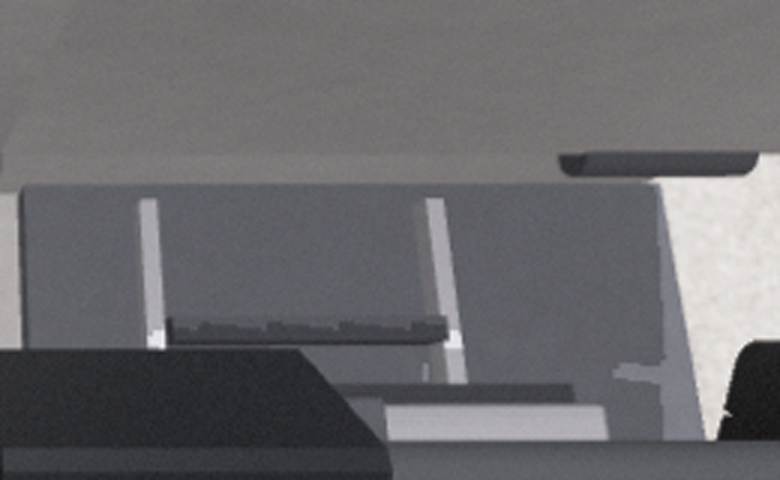

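The stop's front face is at x_a ≈ 0.063, so at home the tray's front face sits at x_a ≈ -0.065. It is now at -0.102, so the travel is about 37 mm. I go to the gap between console and tray.

{"api": "drive_tool", "payload": {"plan": [{"offset": [2, -0.2, -0.5], "delta_rot": [0, 0, -6.5], "jaw": 3}, {"offset": [4, -0.5, -1], "delta_rot": [0, 0, -13], "jaw": 3}, {"offset": [6, -0.8, -1], "delta_rot": [0, 0, -19.5], "jaw": 3}, {"offset": [8.5, -1, -1], "delta_rot": [0, 0, -26], "jaw": 3}, {"offset": [11, -1.3, -1], "delta_rot": [0, 0, -32.5], "jaw": 3}, {"offset": [13, -1.6, -1], "delta_rot": [0, 0, -39], "jaw": 3}, {"offset": [15, -1.9, -1], "delta_rot": [0, 0, -45.5], "jaw": 3}, {"offset": [17.2, -2.1, -1], "delta_rot": [0, 0, -52], "jaw": 3}]}}

```text
time: 21.82
position: [0.6178, -0.1434, 0.4102]
tool_rot: [0.962, -0.271, -0.003, 0.0]
ft_force: [-0.1, -0.3, 0.8]
grip_width: 0.0301
```

{"api": "drive_tool", "payload": {"plan": [{"offset": [0, 0, 0], "delta_rot": [0, 0, -6.5], "jaw": 3}, {"offset": [0, 0, 0], "delta_rot": [0, 0, -13], "jaw": 3}, {"offset": [0, 0, 3], "delta_rot": [0, 0, -19.5], "jaw": 3}, {"offset": [0, 0, 6], "delta_rot": [0, 0, -26], "jaw": 3}, {"offset": [0, 0, 9], "delta_rot": [0, 0, -32.5], "jaw": 3}, {"offset": [0, 0, 12], "delta_rot": [0, 0, -38.4], "jaw": 3}, {"offset": [0, 0, 15], "delta_rot": [0, 0, -38.4], "jaw": 3}, {"offset": [0, 0, 18], "delta_rot": [0, 0, -38.4], "jaw": 3}]}}

```text
time: 22.48
position: [0.617, -0.1423, 0.2293]
tool_rot: [0.998, 0.058, -0.002, -0.001]
ft_force: [0.5, 0.0, -0.3]
grip_width: 0.0298
```

```bash
python3 - <<'E'
from h import *
w=camera("wrist"); o=get_obs(); print(o["position"],o["tool_rot"],loc(o["position"]),o["time"],"yaw",np.degrees(2*np.arctan2(o["tool_rot"][1],o["tool_rot"][0])))
cv2.imwrite("pics/w15.png",w[:,:,::-1]);np.save("w15.npy",T_obs(o))
im=camera("scene");cv2.imwrite("pics/s15.png",im[:,:,::-1])
a=im[60:290,200:410,::-1]; cv2.imwrite("pics/s15y.png",cv2.resize(a,None,fx=2.6,fy=2.6,interpolation=cv2.INTER_CUBIC))
E
```

```text
[ 0.61309945 -0.14075872  0.22252013] [ 0.99830201  0.05757471 -0.0081535  -0.00342952] [[-0.11925281 -0.01357109  0.22252013]] 22.5333 yaw 6.601484220499176
```

View pics/w15.png

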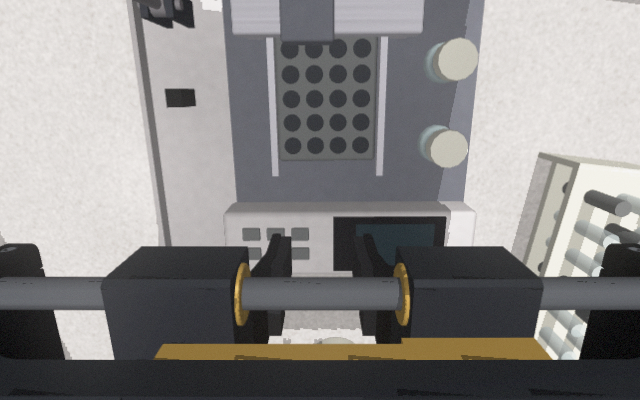

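View pics/s15y.png

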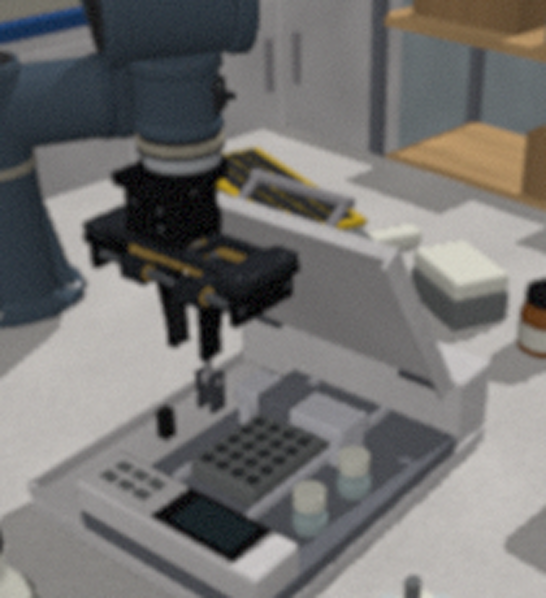

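The wrist view shows the tray's front edge at row ~160 (cols 280–374), the rail ends at row 176 and the console's inner edge at row ~203.

```bash
python3 - <<'E'
from h import *
T=np.load("w15.npy")
g=cv2.imread("pics/w15.png").astype(int).sum(2)//3
print(g[140:215,300].tolist()); print(g[150,268:290].tolist(),g[150,365:388].tolist())
print("tray front top",loc(onz("wrist",[(281,159),(374,159)],.072,T)).round(4).tolist())
print("console",loc(onz("wrist",[(300,203)],.092,T)).round(4).tolist())
o=get_obs(); print(o["position"],loc(o["position"]),"cmd tgt")
E
```

```text
[104, 87, 81, 62, 56, 59, 60, 58, 67, 80, 99, 102, 104, 103, 104, 105, 105, 106, 101, 96, 89, 97, 104, 105, 105, 105, 106, 105, 102, 106, 103, 104, 105, 104, 107, 106, 106, 104, 107, 105, 109, 106, 110, 104, 104, 103, 103, 103, 106, 102, 102, 103, 104, 104, 105, 103, 105, 107, 103, 104, 106, 105, 111, 117, 115, 118, 115, 119, 120, 116, 118, 125, 140, 150, 156]
[107, 106, 106, 173, 185, 185, 182, 184, 180, 149, 107, 93, 100, 106, 106, 106, 105, 102, 72, 62, 60, 58] [56, 71, 93, 104, 102, 102, 105, 94, 88, 82, 101, 112, 172, 182, 185, 182, 184, 180, 149, 110, 100, 104, 103]
tray front top [[-0.0988, 0.0261, 0.072], [-0.099, -0.0557, 0.072]]
console [[-0.1333, 0.0086, 0.092]]
[ 0.61357657 -0.14088102  0.22518687] [[-0.11943155 -0.01403006  0.22518687]] cmd tgt
```

{"api": "drive_tool", "payload": {"plan": [{"offset": [0, 0.2, 2.5], "delta_rot": [0, 0, 0], "jaw": 3}, {"offset": [0, 0.2, 5], "delta_rot": [0, 0, 0], "jaw": 3}, {"offset": [0, 0.2, 7.5], "delta_rot": [0, 0, 0], "jaw": 3}, {"offset": [0, 0.2, 10], "delta_rot": [0, 0, 0], "jaw": 3}, {"offset": [0, 0.2, 12], "delta_rot": [0, 0, 0], "jaw": 3}, {"offset": [0, 0.2, 13.5], "delta_rot": [0, 0, 0], "jaw": 3}, {"offset": [0, 0.2, 13.5], "delta_rot": [0, 0, 0], "jaw": 3}, {"offset": [0, 0.2, 13.5], "delta_rot": [0, 0, 0], "jaw": 3}]}}

```text
time: 23.25
position: [0.6192, -0.1446, 0.0977]
tool_rot: [0.998, 0.058, -0.001, -0.0]
ft_force: [-0.1, 0.7, 0.3]
grip_width: 0.0299
```

```bash
python3 - <<'E'
from h import *
w=camera("wrist"); o=get_obs(); print(o["position"],o["tool_rot"],loc(o["position"]),o["time"],o["ft_force"])
cv2.imwrite("pics/w16.png",w[:,:,::-1])
E
```

```text
[ 0.62008449 -0.14489312  0.09862241] [9.98328360e-01 5.77931060e-02 5.32150224e-04 3.98371500e-04] [[-0.12419643 -0.02000884  0.09862241]] 23.3 [-0.52044706  0.15948549 -0.33203402]
```

View pics/w16.png

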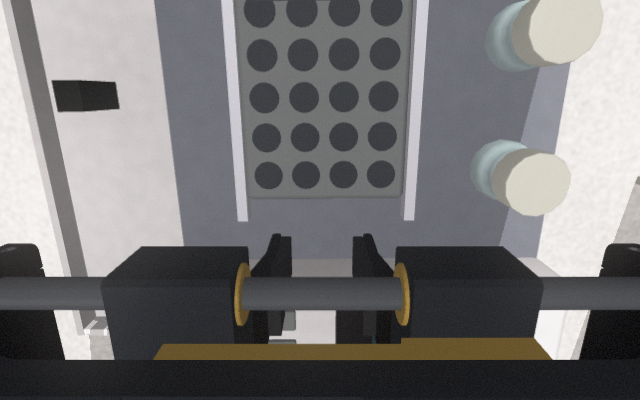

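The fingers are centred on the tray (front edge at row 197, cols 247–402) in the gap. I go down the rest, then start pushing.

{"api": "drive_tool", "payload": {"plan": [{"offset": [0, -0.2, 1.5], "delta_rot": [0, 0, 0], "jaw": 3}, {"offset": [0, -0.2, 3], "delta_rot": [0, 0, 0], "jaw": 3}, {"offset": [0, -0.2, 3.8], "delta_rot": [0, 0, 0], "jaw": 3}, {"offset": [0, -0.2, 3.8], "delta_rot": [0, 0, 0], "jaw": 3}, {"offset": [0, -0.5, 3.8], "delta_rot": [1, 0, 0], "jaw": 3}, {"offset": [0, -0.8, 3.8], "delta_rot": [2, 0, 0], "jaw": 3}, {"offset": [0, -1.1, 3.8], "delta_rot": [3, 0, 0], "jaw": 3}, {"offset": [0, -1.4, 3.8], "delta_rot": [4, 0, 0], "jaw": 3}]}}

```text
time: 23.97
position: [0.6186, -0.1309, 0.0604]
tool_rot: [0.998, 0.058, -0.001, -0.035]
ft_force: [0.8, -0.5, 0.2]
grip_width: 0.0296
```

{"api": "drive_tool", "payload": {"plan": [{"offset": [0, -0.3, 0], "delta_rot": [1.5, 0, 0], "jaw": 3}, {"offset": [0, -0.6, 0.05], "delta_rot": [3, 0, 0], "jaw": 3}, {"offset": [0, -0.9, 0.05], "delta_rot": [4.5, 0, 0], "jaw": 3}, {"offset": [0, -1.2, 0.1], "delta_rot": [6, 0, 0], "jaw": 3}, {"offset": [0, -1.5, 0.1], "delta_rot": [7.5, 0, 0], "jaw": 3}, {"offset": [0, -1.8, 0.15], "delta_rot": [9, 0, 0], "jaw": 3}, {"offset": [0, -2.1, 0.15], "delta_rot": [10.5, 0, 0], "jaw": 3}, {"offset": [0, -2.4, 0.15], "delta_rot": [12, 0, 0], "jaw": 3}]}}

```text
time: 24.63
position: [0.615, -0.1064, 0.0596]
tool_rot: [0.988, 0.057, -0.008, -0.14]
ft_force: [0.0, -1.0, 0.5]
grip_width: 0.03
```

```bash
python3 - <<'E'
from h import *
w=camera("wrist"); im=camera("scene"); o=get_obs(); print(o["position"],loc(o["position"]),o["time"],o["ft_force"])
cv2.imwrite("pics/w17.png",w[:,:,::-1]);np.save("w17.npy",T_obs(o))
a=im[60:290,200:410,::-1]; cv2.imwrite("pics/s17y.png",cv2.resize(a,None,fx=2.6,fy=2.6,interpolation=cv2.INTER_CUBIC))
E
```

```text
[ 0.61484557 -0.10669605  0.05927184] [[-0.08564662 -0.01939674  0.05927184]] 24.7333 [0.01785549 0.9774301  0.15911328]
```

View pics/w17.png

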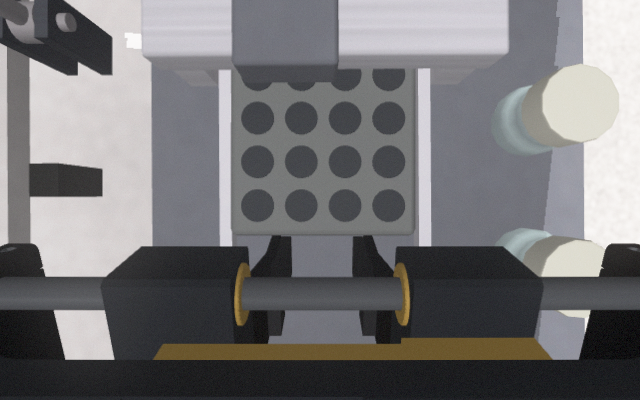

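View pics/s17y.png

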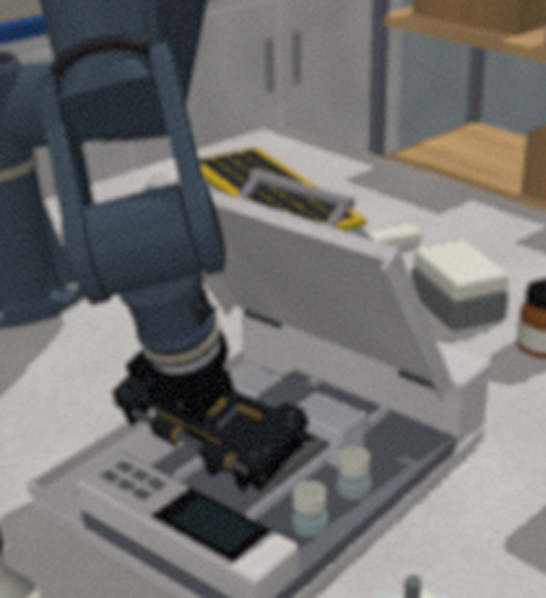

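The tray moves with the fingers, square in its rails, under the gantry. About 11 mm remains, so I go slowly.

{"api": "drive_tool", "payload": {"plan": [{"offset": [0, -0.15, 0.05], "delta_rot": [0.5, 0, 0], "jaw": 3}, {"offset": [0, -0.3, 0.1], "delta_rot": [1, 0, 0], "jaw": 3}, {"offset": [0, -0.45, 0.1], "delta_rot": [1.5, 0, 0], "jaw": 3}, {"offset": [0, -0.6, 0.15], "delta_rot": [2, 0, 0], "jaw": 3}, {"offset": [0, -0.75, 0.2], "delta_rot": [2, 0, 0], "jaw": 3}, {"offset": [0, -0.9, 0.25], "delta_rot": [2, 0, 0], "jaw": 3}, {"offset": [0, -1.05, 0.3], "delta_rot": [2, 0, 0], "jaw": 3}, {"offset": [0, -1.05, 0.3], "delta_rot": [2, 0, 0], "jaw": 3}]}}

```text
time: 25.4
position: [0.6138, -0.0953, 0.0597]
tool_rot: [0.986, 0.057, -0.009, -0.156]
ft_force: [0.2, -0.6, -0.3]
grip_width: 0.0301
```

```bash
python3 - <<'E'
from h import *
o=get_obs(); print(loc(o["position"]),o["ft_force"])
E
```

```text
[[-0.07415458 -0.01969676  0.05972003]] [ 0.1964817  -0.5525078  -0.25670461]
```

{"api": "drive_tool", "payload": {"plan": [{"offset": [0, -0.1, 0], "delta_rot": [0, 0, 0], "jaw": 3}, {"offset": [0, -0.15, 0.05], "delta_rot": [0, 0, 0], "jaw": 3}, {"offset": [0, -0.2, 0.05], "delta_rot": [0, 0, 0], "jaw": 3}, {"offset": [0, -0.25, 0.05], "delta_rot": [0, 0, 0], "jaw": 3}, {"offset": [0, -0.3, 0.1], "delta_rot": [0, 0, 0], "jaw": 3}, {"offset": [0, -0.35, 0.1], "delta_rot": [0, 0, 0], "jaw": 3}, {"offset": [0, -0.4, 0.1], "delta_rot": [0, 0, 0], "jaw": 3}, {"offset": [0, -0.4, 0.1], "delta_rot": [0, 0, 0], "jaw": 3}]}}

```text
time: 26.07
position: [0.6142, -0.0928, 0.0599]
tool_rot: [0.986, 0.057, -0.008, -0.155]
ft_force: [2.6, -5.3, -0.8]
grip_width: 0.03
```

{"api": "drive_tool", "payload": {"plan": [{"offset": [0, -0.1, 0], "delta_rot": [0, 0, 0], "jaw": 3}, {"offset": [0, -0.15, 0.05], "delta_rot": [0, 0, 0], "jaw": 3}, {"offset": [0, -0.2, 0.05], "delta_rot": [0, 0, 0], "jaw": 3}, {"offset": [0, -0.25, 0.05], "delta_rot": [0, 0, 0], "jaw": 3}, {"offset": [0, -0.25, 0.05], "delta_rot": [0, 0, 0], "jaw": 3}, {"offset": [0, -0.25, 0.05], "delta_rot": [0, 0, 0], "jaw": 3}, {"offset": [0, -0.25, 0.05], "delta_rot": [0, 0, 0], "jaw": 3}, {"offset": [0, -0.25, 0.05], "delta_rot": [0, 0, 0], "jaw": 3}]}}

```text
time: 26.73
position: [0.6143, -0.0926, 0.0601]
tool_rot: [0.987, 0.057, -0.007, -0.153]
ft_force: [2.1, -9.3, -0.7]
grip_width: 0.0299
```

```bash
python3 - <<'E'
from h import *
o=get_obs(); print(loc(o["position"]),o["ft_force"])
w=camera("wrist"); o=get_obs(); print(o["position"],o["tool_rot"])
cv2.imwrite("pics/w18.png",w[:,:,::-1]);np.save("w18.npy",T_obs(o))
E
```

```text
[[-0.07157151 -0.02059367  0.060084  ]] [ 2.12227324 -9.29898005 -0.74877013]
[ 0.6143533  -0.09256399  0.06007396] [ 0.98652771  0.05739956 -0.0074715  -0.15301159]
```

View pics/w18.png

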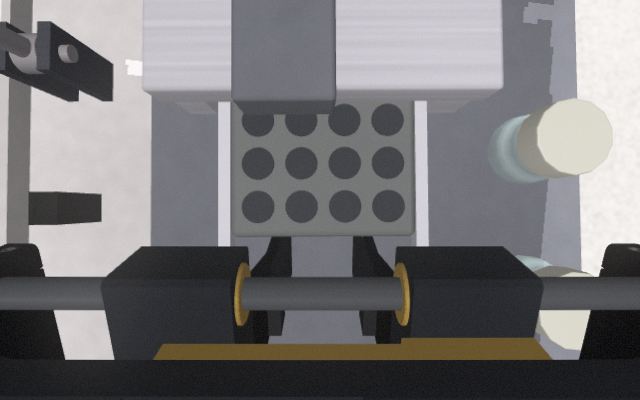

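The force rose to 9 N with no further motion (TCP x_a = -0.0716), so the tray is against the stop. I back off the contact and withdraw along the tool axis, away from the cover.

{"api": "drive_tool", "payload": {"plan": [{"offset": [0, 0.5, 0], "delta_rot": [0, 0, 0], "jaw": 3}, {"offset": [0, 1.0, -0.3], "delta_rot": [0, 0, 0], "jaw": 3}, {"offset": [0, 1.0, -2.5], "delta_rot": [0, 0, 0], "jaw": 3}, {"offset": [0, 1.0, -5.5], "delta_rot": [0, 0, 0], "jaw": 3}, {"offset": [0, 1.0, -9], "delta_rot": [0, 0, 0], "jaw": 3}, {"offset": [0, 1.0, -12.5], "delta_rot": [0, 0, 0], "jaw": 3}, {"offset": [0, 1.0, -16], "delta_rot": [0, 0, 0], "jaw": 3}, {"offset": [0, 1.0, -19.5], "delta_rot": [0, 0, 0], "jaw": 3}]}}

```text
time: 27.45
position: [0.6199, -0.1573, 0.2438]
tool_rot: [0.986, 0.057, -0.01, -0.158]
ft_force: [0.5, -0.3, -0.3]
grip_width: 0.0298
```

{"api": "drive_tool", "payload": {"plan": [{"offset": [0, 2, -3], "delta_rot": [0, 0, 0], "jaw": 3}, {"offset": [0, 4, -6], "delta_rot": [0, 0, 0], "jaw": 3}, {"offset": [0, 5, -9], "delta_rot": [0, 0, 0], "jaw": 3}, {"offset": [0, 5, -10], "delta_rot": [0, 0, 0], "jaw": 3}, {"offset": [0, 5, -10], "delta_rot": [0, 0, 0], "jaw": 3}, {"offset": [0, 5, -10], "delta_rot": [0, 0, 0], "jaw": 3}, {"offset": [0, 5, -10], "delta_rot": [0, 0, 0], "jaw": 3}, {"offset": [0, 5, -10], "delta_rot": [0, 0, 0], "jaw": 3}]}}

```text
time: 28.12
position: [0.6292, -0.234, 0.3201]
tool_rot: [0.986, 0.058, -0.011, -0.158]
ft_force: [-0.3, 0.4, 0.0]
grip_width: 0.03
```

```bash
python3 - <<'E'
from h import *
from phi import phi
w=camera("wrist"); im=camera("scene"); t=camera("top"); o=get_obs(); print(o["position"],loc(o["position"]),o["time"],o["ft_force"])
cv2.imwrite("pics/w19.png",w[:,:,::-1]);np.save("w19.npy",T_obs(o)); cv2.imwrite("pics/s19.png",im[:,:,::-1]); cv2.imwrite("pics/t19.png",t[:,:,::-1])
a=im[80:290,200:410,::-1]; cv2.imwrite("pics/s19y.png",cv2.resize(a,None,fx=2.8,fy=2.8,interpolation=cv2.INTER_CUBIC))
phi(im,172,195,268,286)
E
```

```text
[ 0.62974151 -0.23501429  0.32096851] [[-0.21482505 -0.01876904  0.32096851]] 28.2667 [-0.41554597  0.13662472  0.51536622]
cols [np.float64(276.6), np.float64(277.2), np.float64(277.5), np.float64(277.9), np.float64(278.5), np.float64(278.8)]
z range 0.107 0.181
phi slope 1.5216072746303615 x at pivot height 0.026540619331708103 phi via pivot(.025) 1.5424024143403496 via measured
```

View pics/w19.png

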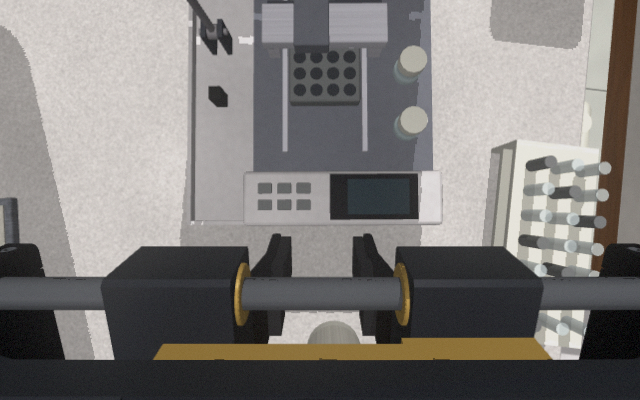

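View pics/s19y.png

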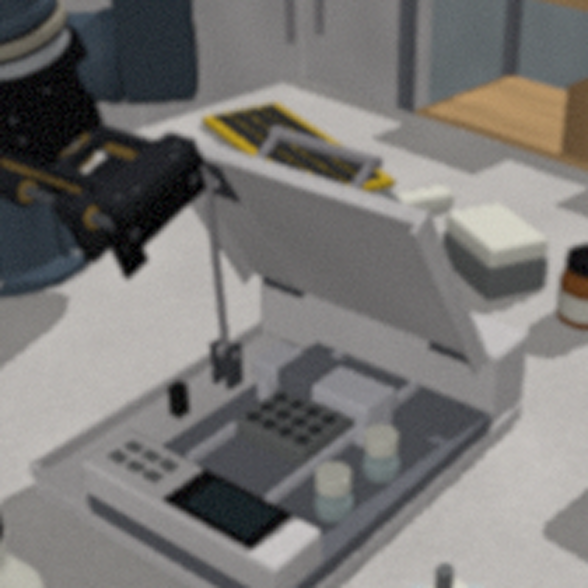

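View pics/t19.png

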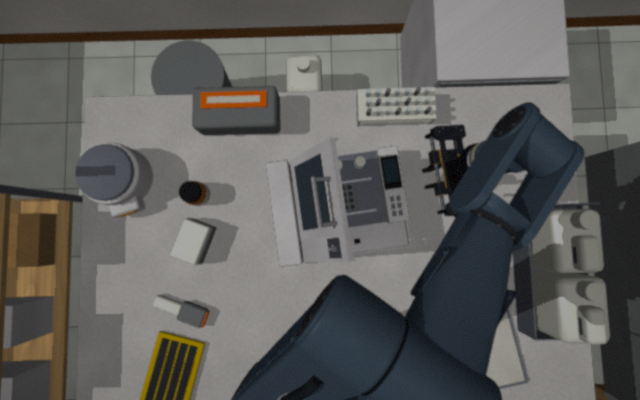

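The tray's front rows now sit under the gantry, and the cover rests on the rod at about 1.53. I'll check the tray front position numerically and the bystanders against the first picture.

```bash
python3 - <<'E'
from h import *
T=np.load("w19.npy")
g=cv2.imread("pics/w19.png").astype(int).sum(2)//3
print(g[90:112,325].tolist())
print("tray front top (want x -.065)",loc(onz("wrist",[(291,102),(359,102)],.072,T)).round(4).tolist())
a=cv2.imread("pics/scene0.png");b=cv2.imread("pics/s19.png")
d=cv2.GaussianBlur(cv2.absdiff(a,b),(5,5),0).max(2)
for n,(x0,x1,y0,y1) in dict(bottle=(178,225,260,345),beaker=(130,175,250,300),tipbox=(355,398,150,190),jar=(396,426,165,200)).items(): print(n,d[y0:y1,x0:x1].max(),(d[y0:y1,x0:x1]>25).mean())
cv2.imwrite("pics/d19.png",np.vstack([a[150:345,100:440],b[150:345,100:440]]))
E
```

```text
[93, 91, 93, 92, 91, 94, 94, 94, 94, 89, 85, 73, 65, 60, 59, 63, 86, 92, 93, 92, 93, 94]
tray front top (want x -.065) [[-0.0653, 0.0196, 0.072], [-0.0656, -0.062, 0.072]]
bottle 45 0.06382978723404255
beaker 43 0.04888888888888889
tipbox 71 0.03488372093023256
jar 12 0.0
```

View pics/d19.png

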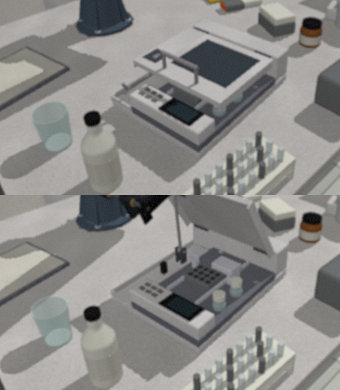

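The tray's front is at x_a = -0.0655 (home is ≈ -0.065). The bottle, beaker, tip box and jar have not moved, and the arm touches nothing. Handing in.

```bash
python3 - <<'E'
from rig import *
o=get_obs(); print(o["time"],o["joint_velocities"].round(3),o["ft_force"].round(2)); print(hand_in())
E
```

```text
28.2667 [-0.008 -0.003 -0.014 -0.003  0.001  0.001] [-0.42  0.14  0.52]
the job is handed in; nothing more can be done
None
```

The analyser is ready for its run and I handed the job in at 28.3 s of the 72 s allowed; no verdict is reported.

I lifted the cover by its handle to about 1.49 and swung the prop rod up. I then lowered the cover slowly until the rod's tip went through the hole and the cover rested on the rod. Only after that did I push the tray home.

**What went wrong:** on the first swing the gripper slipped off the rod and left it at about 1.39. I gripped it again more firmly and set it to about 1.62, inside the 1.56–1.66 range, before touching the cover again.

**Last checks:**
- **Cover:** it read about 1.036 when the rod took its weight, against the 1.04 expected, and it stayed there after I let go.
- **Rod:** it reads 1.52 to 1.54 at rest, depending on how the picture is measured; 1.53 was expected.
- **Tray:** it stopped against the end stop, with force rising to 9 N and no further movement. Its front edge measures 65.5 mm in front of the analyser origin, and I worked out about 65 mm for home. Judged from the finger position instead, it comes out 2–3 mm further in; I trust the picture.
- **Bystanders:** the bottle, beaker, tip box and jar are where they started in the before-and-after pictures. The deck vials looked undisturbed, but I did not measure them.
- **Arm:** it ended clear of everything, with about 0.7 N on the wrist.

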